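# Fit the cell in the overturned ink scale

## Task

Fit the larger of the two cells into the battery cradle of the overturned ink scale: seat its flat end against the spring with the button end held up, then press the button end down until the latch snaps over its rim and holds the cell level and fully home, and let go. Be gentle: push the spring back but never squash it flat, never force the cell into the cradle, and leave the small cell, cover, tape roll and ink pot where they are.

Things in the scene. Friction and masses are not known exactly. Their poses are not given: they have to be found in the camera images.
- cell: the larger cell (D size), a dark cylinder 34 mm in diameter and 61.5 mm long over all, about 0.14 kg, lying on the grey card; the button (steel, 9.5 mm diameter, 2 mm high, counted in the length) is at its +x end. Origin at mid-length on its axis; x runs along the axis from the flat end to the button; it may be rolled about x by any angle
- cell_button (a point): the outer face of the cell's button, on its axis, 30.75 mm from the cell's origin
- cell_base (a point): the middle of the cell's flat end, 30.75 mm from the cell's origin
- small_cell: bystander: a smaller cell (C size), 26 mm in diameter, 50 mm long, lying on the same card. Origin at mid-length on its axis
- card: grey card 200 x 110 x 3 mm, fixed flat on the bench, under the two cells. Origin at the centre of its underside
- scale: ink scale lying upside down on its pan, fixed: pan 220 x 260 mm, grey housing 210 x 250 mm (x, y), its upturned underside 68 mm above the bench, with a rubber foot 13 mm high and 26 mm across near each corner (85 mm in x, 105 mm in y from the centre). Origin on the bench at its centre, z up
- well (a point): centre of the floor of the open battery well in the scale's underside; axes as the scale's. The well is 104 mm (x) by 110 mm (y) inside and 56 mm deep. A white cradle for one cell lies along x in it, with free room on both sides of the cell's middle for fingers. The cradle is screwed in through slots over a packing pad: it may sit up to 3 mm either way in x and 3 mm up or down
- bay (a point): where the middle of the cell lies when home if the cradle sits as drawn (see well: up to 3 mm off in x and in z; find it by feel): 39 mm above the bench, 29 mm below the underside. x runs along the cradle from the spring to the plate contact, z up. The cell rests at z -17 mm on the cradle floor, 45 mm wide at the spring end, then 20 to 29 mm
- cheeks (a point): as drawn, moving with the cradle: the point between the two cheeks that guide the flat end, 27.75 mm toward the spring from the bay point. The cheeks are 14 mm long in x, 37 mm apart, upright to 1 mm above this point, then flared outward to about 11 mm above it. Lower cheeks stand as far apart beside the button end, 48 to 60 mm from the seated flat end, to 1 mm below this height
- latch_nose (a point): as drawn, moving with the cradle: the tip of the latch nose, on the middle plane, 57 mm from the seated cell's flat end. The nose (14 mm wide, bevelled on top to 2.5 mm above this point, then level for 11 mm back to the tongue) reaches 2.5 mm over the rim of the seated cell, its flat underside 0.8 mm above the top of the cell: it snaps shut only when the cell is all the way down
- end_contact (a point): as drawn, moving with the cradle: the upright steel plate contact where the centre of the button touches when home, 30.75 mm along x from the bay point. The plate and the post behind it reach 11 mm above this point; the latch tongue stands behind the post
- spring (a joint): how far the spring contact's steel dome (7 mm radius, at the height of the cell's axis when home) is pushed back toward -x, m: 0 relaxed, when its front is 57.5 mm from the plate contact (4 mm less than the cell's length), about 4 mm with the cell home, over 12 mm is squashed. It pushes back with 1 N at once and 0.8 N more per mm
- latch (a joint): how far the springy latch is bent away from the cell (toward +x), rad: 0 shut (also with the cell home under its nose), about 0.07 when the nose rests on the cell's end face. Pressing the button end past the nose takes roughly 3 to 6 N on top of the cell about 43 mm from its flat end, all within the last 4 mm of the way
- cover: bystander: the scale's battery cover, a flat grey plate 98 x 114 x 4 mm lying loose on the bench. Origin at the centre of its underside
- tape_roll: bystander: roll of black tape lying flat, 102 mm outside diameter, 48 mm high. Origin at the centre of its underside
- ink_pot: bystander: closed white pot, 68 mm in diameter, 70 mm high. Origin at the centre of its underside
Not all that is in view belongs to the job. Leave any orange look-alike of the cell alone.

How it is judged:
By the outcome, as a careful person would: the job done as asked, in the order asked, and still so for the second after the job is handed in, with the robot touching nothing.
It also fails if it takes over 64 s, if anything falls off the work surface, if the arm or the gripper's body presses on something with over 40 N, if the wrist force passes 120 N, or if a joint passes its speed limit or range.

## Robot

A 6-joint arm with a two-finger parallel gripper is mounted at the origin on the work surface. World frame = base frame: x ahead of the robot, y to its left, z up, the work surface at z = 0. Lengths are in m, angles in rad, forces in N, time in s.
With the tool pointing down it reaches from about 0.275 to 0.725 m from the base axis. Payload 15.9 kg.
Tool frame: the origin (TCP) lies midway between the tips of the shut fingers; the grasp point (between the pads) lies 19 mm behind it (env.pinch_z is the y of the grasp point in the tool frame, in m); y points along the fingers, x is the direction in which the jaws open and shut, and the axes are right-handed (so a half turn about y gives the same grasp; the last joint's range is limited). The gripper opens to 85 mm and grips with 20 to 120 N. Pads are 22 mm wide; open, the fingers measure 114 mm over their backs; the gripper's body (76 mm by 85 mm) begins 54 mm behind the grasp point. The pads swing forward as they close: fully open they stand 13 mm farther back than shut.
Start: joints at [-1.193, 0.213, -0.034, 1.323, 0, 1.571], TCP at [0.184, -0.465, 0.231] pointing down, gripper open.
Joint ranges: [-2.98, 2.98], [-0.74, 1.72], [-1.14, 1.35], [-2.1, 2.04], [-1.57, 1.44], [-3.14, 3.14]. Speed limits (rad/s): [1.89, 1.89, 2.39, 2.57, 3.14, 3.14].

## Interface

Orientations are given as a 3x3 rotation matrix whose columns are the frame's x, y, z axes.
In Python, from plant import telemetry, vision, env gives the robot as it stands.
- The arm moves only by the tool carry_out, never from a script. Its argument "increments" is one flat list of numbers, 7 for each row, row after row: the shift along the world's x, y, z in m, then the turn, a rotation vector about the world's x, y, z in degrees, then the closure, from -1 (fully open) to 1 (shut). In form: [dx, dy, dz, ax, ay, az, claw, dx, dy, dz, ax, ay, az, claw, ...]. A call has 1 to 10 rows; each row is the pose to reach, as a shift and turn from the pose measured when the call began; what a row does not reach only later rows make up. A row lasts 1/10 s, in which the tool goes at most 50 mm and 8.59 degrees, less where a joint would pass 70% of its speed; a pose out of reach is approached as far as the arm can. A call with a gripper value outside its range is refused whole. The fingers move at their own pace and stop on an object; "grip_force" is the grip in N (left out, the last holds). Time passes only in rows, so rows that repeat a pose let the fingers close. It gives the time, the measured TCP pose, the force and the opening at its end, in the units of the state.
- telemetry.state(): the state, without advancing time (a new reading comes with each control period).
- vision.camera(name): name is "scene" or "top" or "wrist"; returns a dict with "image" (400x640x3 uint8, red, green, blue), "fov_y" (degrees; the focal length in pixels is half the picture's height over the tangent of half this angle, whatever the lens; pixels are square), "cx", "cy" (the principal point, pixels), "R" (3x3) and "t" (3): a world point X has camera coordinates R X + t; the wrist camera has in their place "T_tool_cam" (4x4, takes a point from camera to tool coordinates, whose origin is the TCP and whose axes are the tool frame's). Camera axes: x right, y down, z forward; pixel columns grow to the right and rows downward; lengths in m; the calibration is good to about 2 mm. The wrist camera is an equidistant fisheye: a pixel r from the principal point sees the ray r / f radians off the axis. A picture is of the moment at which its call begins: read the wrist's pose just before it. There is no depth.
- env.finish_job(): hands the job in, once; it reports no verdict.
The state is a dict: "t": time; "joint_positions": joint angles; "joint_vel": joint speeds; "joint_efforts": joint torques, N m; "eef_pos": TCP position; "ee_rot": TCP orientation; "contact_force": force on the tool from outside, world axes, zero at the start; "torque": the same for the moment, N m; "gripper_width": opening from 0.0 (shut) to 1.0 (fully open).
Only numpy, scipy, OpenCV 4.12 (cv2) and the standard library are available. Lean on these libraries where they do the work, as an engineer would, in place of code of your own. Each camera call takes 0.05 s, during which the arm holds its last target.

## Working session

There is one attempt and no reset: what is moved stays moved. The work goes in short steps, Python scripts to look and compute and a tool call to move; the robot and the scene stay as the last step left them, time stands still between calls to the robot, and variables do not carry over. Pictures are saved under pics/ and viewed, and the job is handed in when it is done.

Besides the shell and the picture viewer there is one more tool, called as name(argument=value, ...) on one line, values as JSON. carry_out: Moves the arm, as the interface text tells. Its arguments: {"type":"object","properties":{"increments":{"type":"array"},"grip_force":{"type":"number"}},"required":["increments"]}

```bash
ls; mkdir -p pics; python3 - <<'E'
from plant import telemetry, vision, env
import cv2, numpy as np
s=telemetry.state()
print({k:np.round(v,3).tolist() for k,v in s.items()}, env.pinch_z)
for n in ["scene","top","wrist"]:
    c=vision.camera(n); cv2.imwrite(f"pics/{n}0.png",c["image"][:,:,::-1])
    print(n,{k:np.round(v,3).tolist() for k,v in c.items() if k!="image"})
E
```

```text
pics
{'t': 0.0, 'joint_positions': [-1.193, 0.213, -0.035, 1.324, -0.0, 1.571], 'joint_vel': [0.0, -0.002, -0.001, -0.0, 0.0, -0.001], 'joint_efforts': [0.0, -68.616, 48.712, 0.018, -0.0, 0.0], 'eef_pos': [0.184, -0.464, 0.231], 'ee_rot': [[0.369, -0.0, 0.929], [-0.929, 0.001, 0.369], [-0.001, -1.0, -0.0]], 'contact_force': [0.857, -0.417, -0.245], 'torque': [-0.008, 0.033, 0.009], 'gripper_width': 1.0} -0.0187
scene {'fov_y': 43.532, 'cx': 310.116, 'cy': 200.719, 'R': [[-0.059, 0.998, -0.016], [0.752, 0.034, -0.658], [-0.656, -0.05, -0.753]], 't': [-0.083, -0.412, 1.617]}
top {'fov_y': 55.729, 'cx': 317.395, 'cy': 199.882, 'R': [[0.006, -1.0, -0.011], [-0.986, -0.004, -0.164], [0.164, 0.012, -0.986]], 't': [0.124, 0.61, 0.807]}
wrist {'fov_y': 65.706, 'cx': 318.92, 'cy': 202.728, 'T_tool_cam': [[1.0, 0.001, -0.0, -0.0], [0.0, -0.311, 0.95, -0.142], [0.001, -0.95, -0.311, 0.079], [0.0, 0.0, 0.0, 1.0]]}
```

View pics/scene0.png

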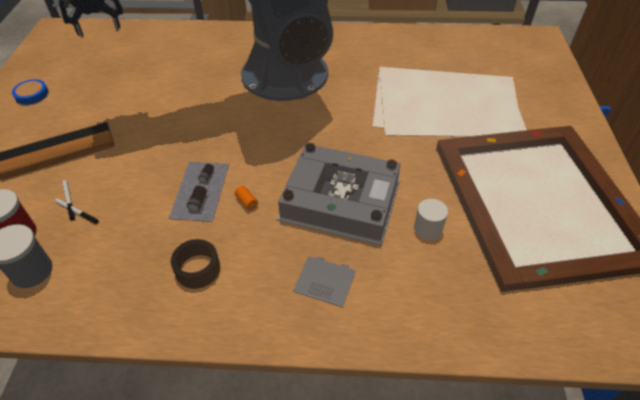

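View pics/top0.png

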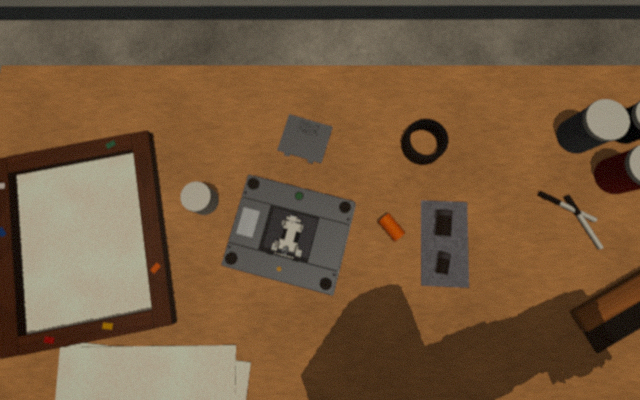

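View pics/wrist0.png

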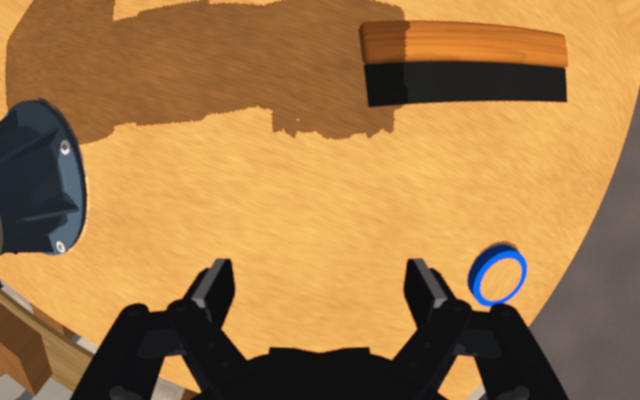

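```bash
cat > h.py <<'E'
import numpy as np, cv2
from plant import telemetry, vision, env
def f_of(c): return 200/np.tan(np.radians(c["fov_y"])/2)
def ray(c,u,v):
    f=f_of(c); d=np.array([(u-c["cx"])/f,(v-c["cy"])/f,1.]); R=np.array(c["R"]);t=np.array(c["t"])
    return -R.T@t, R.T@d
def onz(c,u,v,z):
    o,d=ray(c,u,v); return o+d*(z-o[2])/d[2]
def proj(c,X):
    p=np.array(c["R"])@np.asarray(X,float)+c["t"]; f=f_of(c); return np.array([c["cx"]+f*p[0]/p[2],c["cy"]+f*p[1]/p[2]])
# wrist
def wpose(): 
    s=telemetry.state(); return np.array(s["eef_pos"]),np.array(s["ee_rot"])
def wray(c,P,u,v):
    f=f_of(c); du,dv=u-c["cx"],v-c["cy"]; r=np.hypot(du,dv); th=r/f
    d=np.array([np.sin(th)*du/max(r,1e-9),np.sin(th)*dv/max(r,1e-9),np.cos(th)])
    T=np.array(c["T_tool_cam"]); p,R=P
    return p+R@T[:3,3], R@T[:3,:3]@d
def wonz(c,P,u,v,z):
    o,d=wray(c,P,u,v); return o+d*(z-o[2])/d[2]
def wproj(c,P,X):
    T=np.array(c["T_tool_cam"]); p,R=P
    q=T[:3,:3].T@(R.T@(np.asarray(X)-p)-T[:3,3]); f=f_of(c); r=np.hypot(q[0],q[1]); th=np.arctan2(r,q[2])
    return np.array([c["cx"]+f*th*q[0]/r,c["cy"]+f*th*q[1]/r])
E
python3 - <<'E'
from h import *
c=vision.camera("top"); im=c["image"][:,:,::-1]
a=cv2.resize(im[170:300,215:365],None,fx=5,fy=5,interpolation=cv2.INTER_CUBIC); cv2.imwrite("pics/t_scale.png",a[:600,:800])
a=cv2.resize(im[190:295,370:480],None,fx=5,fy=5,interpolation=cv2.INTER_CUBIC); cv2.imwrite("pics/t_card.png",a)
c=vision.camera("scene"); im=c["image"][:,:,::-1]
a=cv2.resize(im[140:245,165:410],None,fx=3.2,fy=3.2,interpolation=cv2.INTER_CUBIC); cv2.imwrite("pics/s_both.png",a)
E
```

```text
(no output)
```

View pics/t_scale.png

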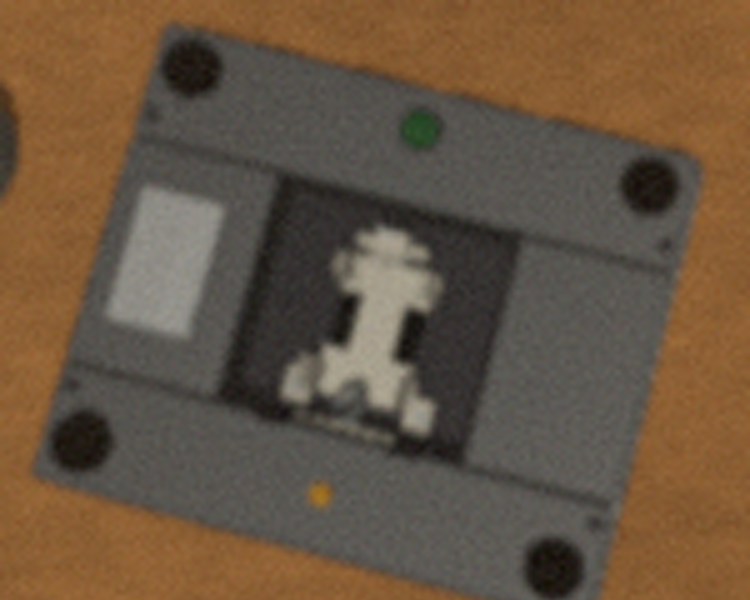

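View pics/t_card.png

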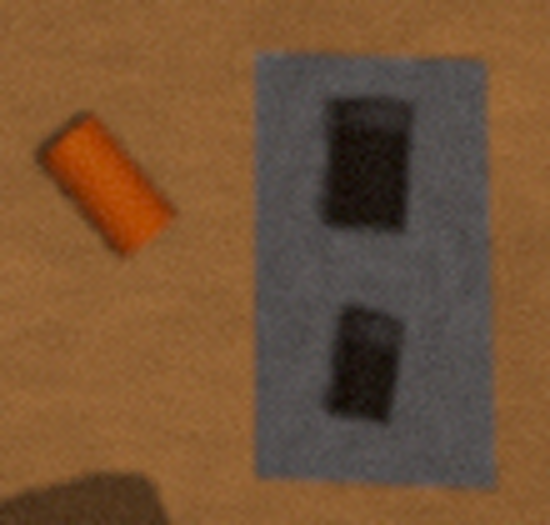

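View pics/s_both.png

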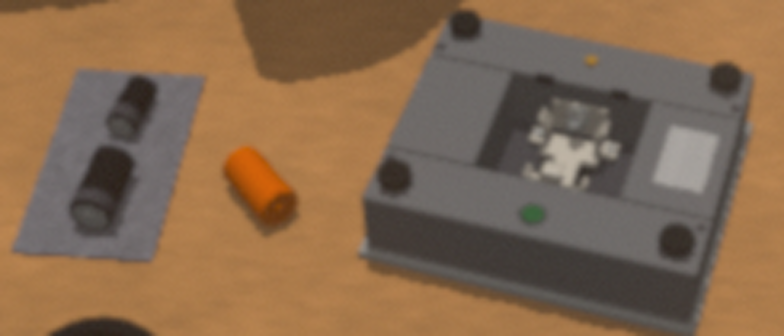

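```bash
python3 - <<'E'
from h import *
c=vision.camera("top"); im=c["image"]
g=cv2.cvtColor(im,cv2.COLOR_RGB2GRAY)
def blobs(x0,y0,x1,y1,th,amin):
    m=(g[y0:y1,x0:x1]<th).astype(np.uint8)
    n,l,st,ce=cv2.connectedComponentsWithStats(m)
    out=[]
    for i in range(1,n):
        if st[i,4]>=amin:
            pts=np.argwhere(l==i)[:,::-1].astype(np.float32)
            out.append((ce[i]+[x0,y0],st[i,4],cv2.minAreaRect(pts)))
    return out
for b in blobs(220,172,358,300,45,60): print("sc",b[0].round(1),b[1],onz(c,*b[0],0.081).round(4))
for b in blobs(425,200,468,288,50,60): print("cell",b[0].round(1),b[1],b[2],onz(c,*b[0],0.02).round(4))
for th in (35,45,55): print(th,[ (b[0].round(1),b[1]) for b in blobs(220,172,358,300,th,40)])
E
```

```text
sc [253.  183.1] 95 [0.6416 0.2696 0.081 ]
sc [344.4 206.7] 88 [0.5899 0.068  0.081 ]
sc [276.5 226. ] 349 [0.547  0.2153 0.081 ]
sc [230.9 257.9] 103 [0.4781 0.3113 0.081 ]
sc [299.1 258.1] 71 [0.4785 0.1652 0.081 ]
sc [325.2 283.3] 97 [0.4264 0.1094 0.081 ]
cell [443.  222.5] 406 ((18.084157943725586, 22.158416748046875), (16.51761817932129, 26.368486404418945), 5.710593223571777) [ 0.5629 -0.1639  0.02  ]
cell [442.3 262.6] 265 ((17.523120880126953, 62.34971237182617), (12.848834037780762, 21.972265243530273), 8.746161460876465) [ 0.471 -0.158  0.02 ]
35 [(array([253. , 183.1]), np.int32(76)), (array([344.4, 206.7]), np.int32(75)), (array([230.7, 257.9]), np.int32(89)), (array([325.3, 283.3]), np.int32(82))]
45 [(array([253. , 183.1]), np.int32(95)), (array([344.4, 206.7]), np.int32(88)), (array([276.5, 226. ]), np.int32(349)), (array([230.9, 257.9]), np.int32(103)), (array([299.1, 258.1]), np.int32(71)), (array([325.2, 283.3]), np.int32(97))]
55 [(array([252.8, 183.2]), np.int32(109)), (array([344.5, 206.8]), np.int32(101)), (array([287.9, 230.8]), np.int32(1460)), (array([230.6, 257.8]), np.int32(117)), (array([325.1, 283.3]), np.int32(110))]
```

carry_out(increments=[0.04,0.03,0,0,0,-3,-1,0.08,0.06,0,0,0,-6,-1,0.12,0.09,0,0,0,-9,-1,0.16,0.12,0,0,0,-12,-1,0.2,0.15,0,0,0,-15,-1,0.24,0.18,0,0,0,-18,-1,0.28,0.215,0,0,0,-21,-1,0.32,0.25,0,0,0,-21.7,-1,0.35,0.28,-0.01,0,0,-21.7,-1,0.366,0.301,-0.02,0,0,-21.7,-1])

```text
t: 1.3
eef_pos: [0.5527, -0.161, 0.2105]
ee_rot: [[0.001, 0.0, 1.0], [-1.0, 0.001, 0.001], [-0.001, -1.0, 0.0]]
contact_force: [-0.6, -0.8, 0.5]
gripper_width: 0.998
```

carry_out(increments=[0,0,0,0,0,0,-1,0,0,0,0,0,0,-1])

```text
t: 1.5
eef_pos: [0.5527, -0.1604, 0.2101]
ee_rot: [[0.003, -0.0, 1.0], [-1.0, 0.001, 0.003], [-0.001, -1.0, -0.0]]
contact_force: [-0.2, -1.3, -0.2]
gripper_width: 1.001
```

```bash
python3 - <<'E'
from h import *
s=telemetry.state(); print(s["t"],s["eef_pos"],np.round(s["ee_rot"],3).tolist(),s["joint_positions"])
P=wpose(); c=vision.camera("wrist"); im=c["image"]
np.savez("w1.npz",im=im,p=P[0],R=P[1])
cv2.imwrite("pics/w1.png",im[:,:,::-1])
E
```

```text
1.5 [ 0.55272969 -0.16040765  0.21009415] [[0.003, -0.0, 1.0], [-1.0, 0.001, 0.003], [-0.001, -1.0, -0.0]] [-2.82808146e-01  3.75891307e-01  1.32989017e-01  1.32857474e+00
  6.51174068e-04  2.85613085e+00]
```

View pics/w1.png

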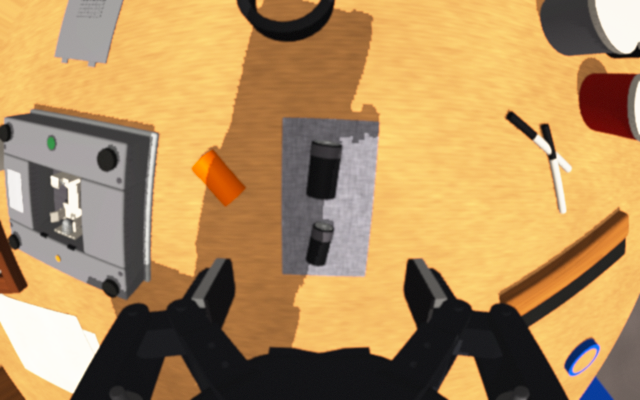

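```bash
python3 - <<'E'
from h import *
d=np.load("w1.npz"); im=d["im"][:,:,::-1]
a=cv2.resize(im[120:280,270:390],None,fx=4,fy=4,interpolation=cv2.INTER_CUBIC)[:600]
b=cv2.resize(im[100:300,0:165],None,fx=3,fy=3,interpolation=cv2.INTER_CUBIC)
a=np.clip(a.astype(float)*1.8,0,255).astype(np.uint8)
cv2.imwrite("pics/w1a.png",a); cv2.imwrite("pics/w1b.png",b)
E
```

```text
(no output)
```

View pics/w1a.png

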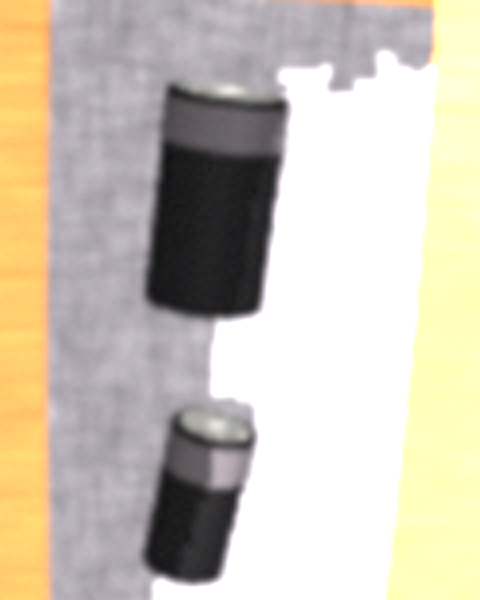

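View pics/w1b.png

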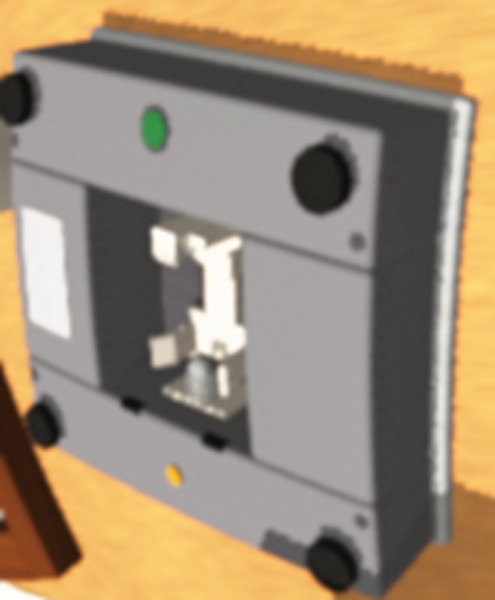

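carry_out(increments=[0,0,-0.01,0,0,8.5,-1,0,0,-0.02,0,0,17,-1,0,0,-0.03,0,0,25.5,-1,0,0,-0.04,0,0,34,-1,0,0,-0.05,0,0,42.5,-1,0,0,-0.06,0,0,51,-1,0,0,-0.07,0,0,59.5,-1,0,0,-0.08,0,0,68,-1,0,0,-0.08,0,0,76.5,-1,0,0,-0.08,0,0,85,-1])

```text
t: 2.55
eef_pos: [0.5517, -0.1626, 0.131]
ee_rot: [[0.997, -0.0, 0.082], [-0.082, -0.0, 0.997], [-0.0, -1.0, -0.0]]
contact_force: [-0.0, -0.2, 0.1]
gripper_width: 1.002
```

carry_out(increments=[0,0,0,0,0,8.5,-1,0,0,0,0,0,17,-1,0,0,0,0,0,25.5,-1,0,0,0,0,0,34,-1,0,0,0,0,0,42.5,-1,0,0,0,0,0,51,-1,0,0,0,0,0,59.5,-1,0,0,0,0,0,68,-1,0,0,0,0,0,76.5,-1,0,0,0,0,0,85,-1])

```text
t: 3.55
eef_pos: [0.5512, -0.164, 0.1318]
ee_rot: [[0.164, 0.001, -0.986], [0.986, -0.001, 0.164], [-0.001, -1.0, -0.001]]
contact_force: [-0.5, 0.2, 0.4]
gripper_width: 0.999
```

carry_out(increments=[0,0,0,0,0,5,-1,0,0,0,0,0,5,-1])

```text
t: 3.75
eef_pos: [0.5508, -0.1654, 0.1325]
ee_rot: [[0.078, 0.002, -0.997], [0.997, -0.001, 0.078], [-0.001, -1.0, -0.002]]
contact_force: [0.8, 0.3, -0.2]
gripper_width: 1.0
```

```bash
python3 - <<'E'
from h import *
s=telemetry.state(); print(s["t"],s["eef_pos"],np.round(s["ee_rot"],3).tolist(),np.round(s["joint_positions"],2))
P=wpose(); c=vision.camera("wrist"); im=c["image"]
np.savez("w2.npz",im=im,p=P[0],R=P[1])
cv2.imwrite("pics/w2.png",im[:,:,::-1])
E
```

```text
3.75 [ 0.55079303 -0.16542409  0.13251792] [[0.078, 0.002, -0.997], [0.997, -0.001, 0.078], [-0.001, -1.0, -0.002]] [-0.29  0.4  -0.03  1.14 -0.   -0.21]
```

View pics/w2.png

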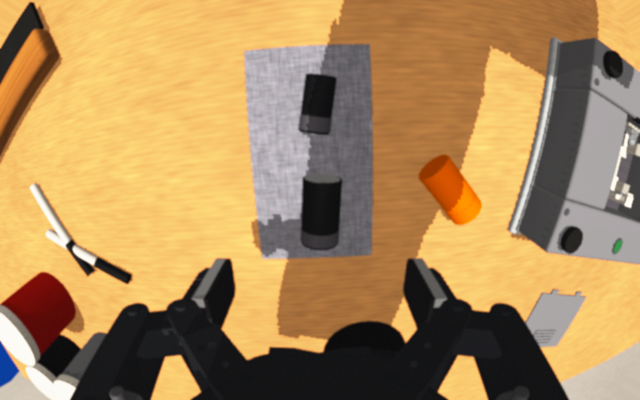

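```bash
python3 - <<'E'
from h import *
d=np.load("w2.npz"); im=d["im"][:,:,::-1]
a=cv2.resize(im[55:260,280:370],None,fx=4,fy=4,interpolation=cv2.INTER_CUBIC)[220:]
a=np.clip(a.astype(float)*2.5,0,255).astype(np.uint8)
cv2.imwrite("pics/w2a.png",a)
g=cv2.cvtColor(d["im"],cv2.COLOR_RGB2GRAY)
im1=np.load("w1.npz")["im"][:,:,::-1]
a=cv2.resize(im1[130:205,295:355],None,fx=8,fy=8,interpolation=cv2.INTER_CUBIC)
cv2.imwrite("pics/w1c.png",np.clip(a.astype(float)*1.2,0,255).astype(np.uint8))
E
```

```text
(no output)
```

View pics/w2a.png

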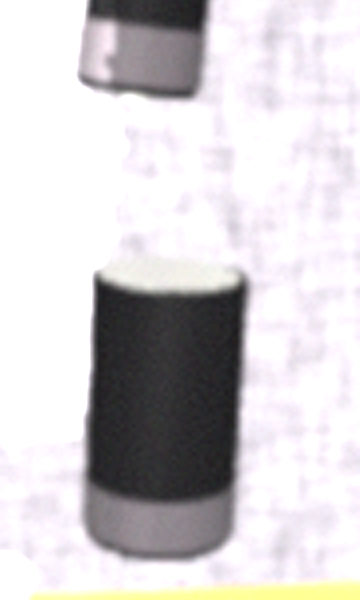

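View pics/w1c.png

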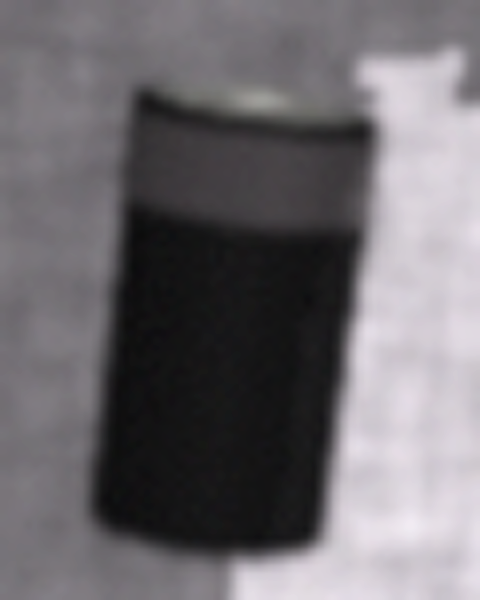

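```bash
python3 - <<'E'
from h import *
d=np.load("w2.npz"); im=d["im"]; P=(d["p"],d["R"])
c=vision.camera("wrist")
g=cv2.cvtColor(im,cv2.COLOR_RGB2GRAY).astype(float)
pts=[]
for v in range(188,240,4):
    r=g[v,285:360]; 
    # card ~ bright; cell<60
    m=np.where(r<55)[0]; 
    L,R=m[0]+285,m[-1]+285
    mid=wonz(c,P,(L+R)/2,v,0.02); print(v,L,R,mid.round(4)); pts.append(mid)
pts=np.array(pts)
k=np.polyfit(pts[:,0],pts[:,1],1); print("slope deg",np.degrees(np.arctan(k[0])),k)
print(g[170:190,322].astype(int)); print(g[236:256,320].astype(int))
for v in (175.5,177): print("flat bottom",wonz(c,P,322,v,0.003).round(4))
for v in (182,183.5): print("flat top",wonz(c,P,322,v,0.037).round(4))
for v in (246,248,250): print("button rim top/mid",wonz(c,P,320,v,0.037).round(4),wonz(c,P,320,v,0.02).round(4))
E
```

```text
188 304 340 [ 0.5408 -0.1619  0.02  ]
192 303 340 [ 0.5443 -0.1626  0.02  ]
196 303 340 [ 0.5479 -0.1628  0.02  ]
200 303 340 [ 0.5515 -0.1631  0.02  ]
204 303 340 [ 0.5551 -0.1634  0.02  ]
208 303 339 [ 0.5587 -0.1641  0.02  ]
212 302 339 [ 0.5624 -0.1648  0.02  ]
216 302 339 [ 0.5661 -0.1651  0.02  ]
220 302 339 [ 0.5698 -0.1653  0.02  ]
224 302 338 [ 0.5736 -0.1661  0.02  ]
228 301 338 [ 0.5774 -0.1668  0.02  ]
232 302 337 [ 0.5813 -0.1671  0.02  ]
236 302 337 [ 0.5852 -0.1674  0.02  ]
slope deg -7.281670895587291 [-0.12777781 -0.09275357]
[104 105 105 104  99  96  95  95  96  96  96  91  71  44  26  23  22  21
  22  24]
[ 49  56  55  57  55  56  57  57  56  57  56  52  45  52  82 103 109 107
 103 103]
flat bottom [ 0.5339 -0.1612  0.003 ]
flat bottom [ 0.5352 -0.1613  0.003 ]
flat top [ 0.5312 -0.1613  0.037 ]
flat top [ 0.5325 -0.1614  0.037 ]
button rim top/mid [ 0.5869 -0.1671  0.037 ] [ 0.5952 -0.1677  0.02  ]
button rim top/mid [ 0.5888 -0.1673  0.037 ] [ 0.5973 -0.1679  0.02  ]
button rim top/mid [ 0.5907 -0.1674  0.037 ] [ 0.5993 -0.168   0.02  ]
```

carry_out(increments=[0.005,0,-0.03,0,0,-2.8,-1,0.0107,0.001,-0.06,0,0,-2.8,-1,0.0107,0.001,-0.09,0,0,-2.8,-1,0.0107,0.001,-0.11,0,0,-2.8,-1,0.0107,0.001,-0.11,0,0,-2.8,-1])

```text
t: 4.35
eef_pos: [0.5597, -0.1637, 0.0198]
ee_rot: [[0.133, -0.003, -0.991], [0.991, 0.0, 0.133], [-0.0, -1.0, 0.003]]
contact_force: [-0.5, -0.5, -0.5]
gripper_width: 0.999
```

```bash
python3 - <<'E'
from h import *
s=telemetry.state(); print(s["t"],s["eef_pos"],np.round(s["ee_rot"],3).tolist(),s["contact_force"])
P=wpose(); c=vision.camera("wrist"); im=c["image"]
np.savez("w3.npz",im=im,p=P[0],R=P[1])
cv2.imwrite("pics/w3.png",im[:,:,::-1])
E
```

```text
4.35 [ 0.55966916 -0.16374443  0.01984509] [[0.133, -0.003, -0.991], [0.991, 0.0, 0.133], [-0.0, -1.0, 0.003]] [-0.47912046 -0.4902461  -0.45319116]
```

View pics/w3.png

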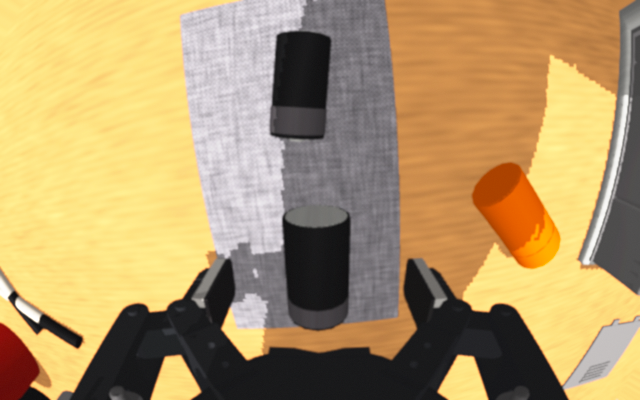

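carry_out(increments=[0.001,0,-0.008,0,0,0,-1,0.002,0,-0.0155,0,0,0,-1,0.002,0,-0.0155,0,0,0,1,0.002,0,-0.0155,0,0,0,1,0.002,0,-0.0155,0,0,0,1,0.002,0,-0.0155,0,0,0,1,0.002,0,-0.0155,0,0,0,1,0.002,0,-0.0155,0,0,0,1,0.002,0,-0.0155,0,0,0,1], grip_force=35)

```text
t: 5.3
eef_pos: [0.563, -0.1641, 0.0067]
ee_rot: [[0.133, 0.0, -0.991], [0.991, -0.001, 0.133], [-0.001, -1.0, -0.0]]
contact_force: [-1.1, 0.4, 6.4]
gripper_width: 0.384
```

carry_out(increments=[0,0,0.03,0,0,0,1,0,0.01,0.07,0,0,0,1,0,0.05,0.11,0,0,0,1,0.007,0.09,0.15,0,0,-1,1,0.014,0.13,0.17,0,0,-2,1,0.021,0.18,0.19,0,0,-3,1,0.028,0.225,0.195,0,0,-4,1,0.035,0.27,0.195,0,0,-5,1,0.043,0.31,0.195,0,0,-6,1,0.043,0.334,0.195,0,0,-6.7,1])

```text
t: 6.3
eef_pos: [0.6061, 0.1733, 0.2013]
ee_rot: [[0.246, -0.0, -0.969], [0.969, -0.0, 0.246], [-0.0, -1.0, -0.0]]
contact_force: [0.5, -0.5, -0.5]
gripper_width: 0.385
```

carry_out(increments=[0,0.005,0,0,0,0,1,0,0.005,0,0,0,0,1])

```text
t: 6.5
eef_pos: [0.6059, 0.179, 0.201]
ee_rot: [[0.244, -0.0, -0.97], [0.97, -0.0, 0.244], [-0.001, -1.0, 0.0]]
contact_force: [0.4, -0.2, -0.9]
gripper_width: 0.382
```

```bash
python3 - <<'E'
from h import *
s=telemetry.state(); print(s["t"],s["eef_pos"],np.round(s["ee_rot"],3).tolist(),s["contact_force"],s["torque"])
P=wpose(); c=vision.camera("wrist"); im=c["image"]
np.savez("w4.npz",im=im,p=P[0],R=P[1])
cv2.imwrite("pics/w4.png",im[:,:,::-1])
a=cv2.resize(im[100:300,240:420,::-1],None,fx=3,fy=3,interpolation=cv2.INTER_CUBIC); cv2.imwrite("pics/w4a.png",a)
E
```

```text
6.5 [0.60589814 0.17903339 0.20101316] [[0.244, -0.0, -0.97], [0.97, -0.0, 0.244], [-0.001, -1.0, 0.0]] [ 0.39650672 -0.16423458 -0.91333414] [-0.06910141 -0.04018878 -0.02055083]
```

View pics/w4.png

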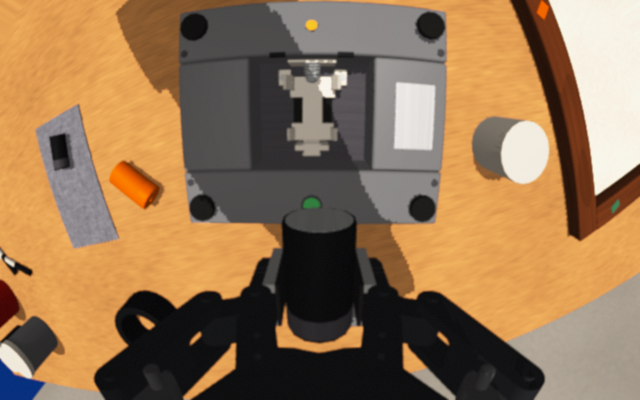

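View pics/w4a.png

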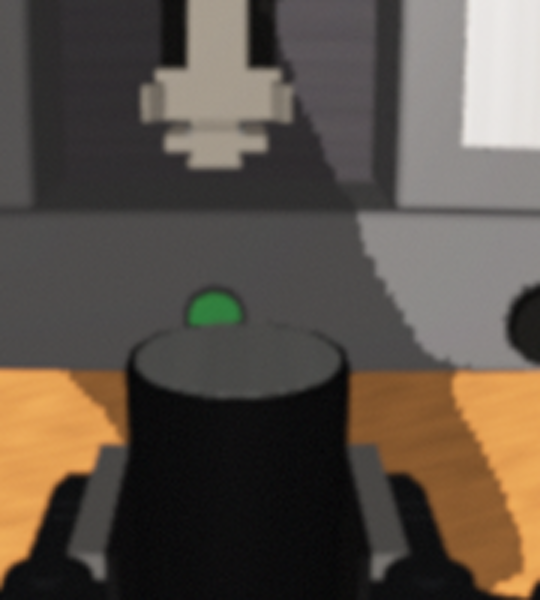

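```bash
python3 - <<'E'
from h import *
d=np.load("w4.npz"); im=d["im"]; P=(d["p"],d["R"])
c=vision.camera("wrist"); print("camera at",wray(c,P,300,200)[0].round(4))
g=cv2.cvtColor(im,cv2.COLOR_RGB2GRAY)
F=[]
for (u,v) in [(193,26),(431,25),(203,208),(422,208)]:
    w=g[v-18:v+18,u-18:u+18]; m=(w<38).astype(np.uint8); n,l,st,ce=cv2.connectedComponentsWithStats(m)
    i=1+np.argmax(st[1:,4]); x,y,ww,hh,A=st[i]; print(ce[i]+[u-18,v-18],A,(ww,hh))
    F.append(wonz(c,P,*(ce[i]+[u-18,v-18]),0.081))
F=np.array(F); print(F.round(4)); print("ctr",F.mean(0).round(4))
yv=(F[1]-F[0]+F[3]-F[2])/2; xv=(F[2]-F[0]+F[3]-F[1])/2
print(np.linalg.norm(yv),np.linalg.norm(xv),np.degrees(np.arctan2(yv[1],yv[0])),np.degrees(np.arctan2(xv[1],xv[0])))
a=cv2.resize(im[40:180,240:385,::-1],None,fx=5,fy=5,interpolation=cv2.INTER_CUBIC)[:600]
a=np.clip(a.astype(float)*1.4,0,255).astype(np.uint8)
cv2.imwrite("pics/w4b.png",cv2.resize(im[45:165,240:385,::-1],None,fx=5,fy=5,interpolation=cv2.INTER_CUBIC))
E
```

```text
camera at [0.5285 0.1988 0.3431]
[193.75270758  26.53971119] 554 (np.int32(27), np.int32(26))
[429.95514019  25.51962617] 535 (np.int32(27), np.int32(26))
[202.4173913  207.04130435] 460 (np.int32(24), np.int32(25))
[421.62340426 207.71702128] 470 (np.int32(24), np.int32(25))
[[0.427  0.1111 0.081 ]
 [0.4781 0.3102 0.081 ]
 [0.5884 0.0707 0.081 ]
 [0.6388 0.2692 0.081 ]]
ctr [0.5331 0.1903 0.081 ]
0.20513363866178683 0.1661378823343431 75.67823199760653 -14.177015619124226
```

View pics/w4b.png

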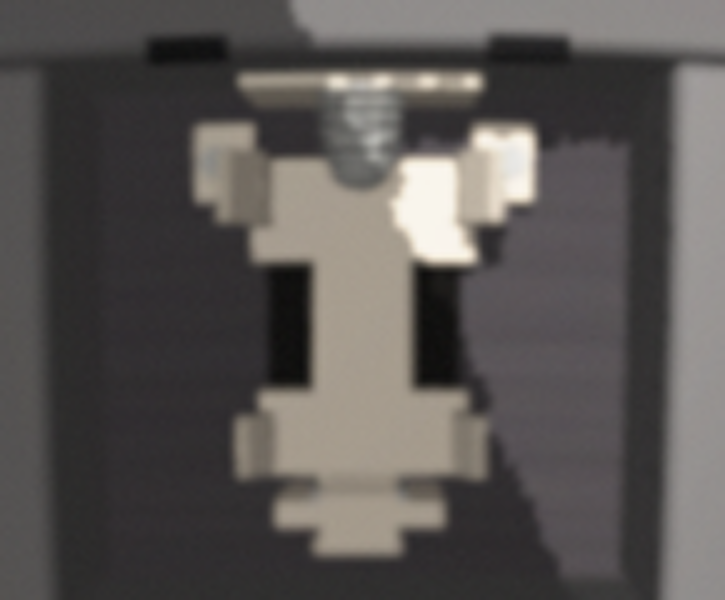

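```bash
python3 - <<'E'
from h import *
d=np.load("w4.npz"); P=(d["p"],d["R"]); c=vision.camera("wrist")
C=np.array([0.5333,0.190,0]); a=np.radians(-14.25); xs=np.array([np.cos(a),np.sin(a),0]); ys=np.array([-xs[1],xs[0],0])
def L(zx,zy,z,n):
    p=wonz(c,P,240+zx/5,45+zy/5,z); q=p-C; print(n,p.round(4),"local",(1000*q@xs).round(1),(1000*q@ys).round(1))
L(362,188,.039,"dome front")
L(192,160,.050,"cheek top outL"); L(538,160,.050,"cheek outR")
L(270,190,.040,"cheek inL"); L(458,190,.040,"cheek inR"); 
L(363.5,270,.022,"floor mid spring"); L(363.5,385,.022,"floor mid")
L(363.5,265,.022,"finger gap start"); L(363.5,387,.022,"gap end")
L(272,445,.035,"lowcheek inL");L(455,445,.035,"lowcheek inR")
L(363,413,.038,"lowcheek start"); L(363,480,.038,"lowcheek end")
L(220,222,.040,"cheek end"); 
L(361,485,.058,"nose tip"); L(358,555,.058,"tongue back"); L(358,525,.058,"nose back")
L(360,487,.050,"plate top")
# well edges z=.068
L(50,300,.068,"well L");L(670,300,.068,"well R");L(360,55,.068,"well top")
for q in [(0,0)]:
    pass
im=d["im"]; g=cv2.cvtColor(im,cv2.COLOR_RGB2GRAY); print(g[150:175,300].tolist()); print(g[45:62,300].tolist())
E
```

```text
dome front [0.505 0.198 0.039] local -29.4 0.8
cheek top outL [0.4923 0.1688 0.05  ] local -34.5 -30.6
cheek outR [0.5083 0.231  0.05  ] local -34.3 33.6
cheek inL [0.5009 0.1808 0.04  ] local -29.1 -16.9
cheek inR [0.5099 0.2157 0.04  ] local -29.0 19.2
floor mid spring [0.5203 0.194  0.022 ] local -13.6 0.7
floor mid [0.5434 0.1882 0.022 ] local 10.2 0.7
finger gap start [0.5193 0.1943 0.022 ] local -14.7 0.7
gap end [0.5438 0.1881 0.022 ] local 10.6 0.7
lowcheek inL [0.5499 0.1681 0.035 ] local 21.5 -17.2
lowcheek inR [0.5588 0.2032 0.035 ] local 21.5 19.1
lowcheek start [0.548  0.1873 0.038 ] local 14.9 1.0
lowcheek end [0.5609 0.184  0.038 ] local 28.2 0.9
cheek end [0.5044 0.1699 0.04  ] local -23.0 -26.6
nose tip [0.5596 0.1843 0.058 ] local 26.9 1.0
tongue back [0.5722 0.1806 0.058 ] local 40.0 0.4
nose back [0.5667 0.182  0.058 ] local 34.4 0.4
plate top [0.5608 0.1837 0.05  ] local 28.2 0.6
well L [0.5116 0.1397 0.068 ] local -8.6 -54.1
well R [0.5389 0.246  0.068 ] local -8.4 55.7
well top [0.4839 0.2036 0.068 ] local -51.2 1.0
[110, 70, 48, 46, 46, 48, 47, 46, 46, 48, 47, 47, 47, 47, 47, 48, 47, 47, 48, 53, 60, 69, 74, 77, 77]
[141, 141, 139, 137, 128, 108, 86, 71, 65, 56, 48, 43, 46, 60, 102, 141, 143]
```

```bash
python3 - <<'E'
from h import *
d=np.load("w4.npz"); im=d["im"]; c=vision.camera("wrist")
P=(np.zeros(3),np.eye(3)) # tool frame rays
g=cv2.cvtColor(im,cv2.COLOR_RGB2GRAY).astype(int)
print(g[200:242,316].tolist()); print(g[200:242,322].tolist())
for vt,vb in [(207.5,233),(207,232),(208,233.5)]:
    o,d1=wray(c,P,319,vt); _,d2=wray(c,P,319,vb)
    s1=d1[1]/d1[2]; s2=d2[1]/d2[2] # y = oy + s*(z-oz)
    # y1 - y2 = 0.034 (bottom edge has larger tool y)
    dz=0.034/(s1-s2); z=o[2]+dz; y1=o[1]+s1*dz; print("flat z_tool",z.round(4),"axis y",(y1-0.017).round(4))
E
```

```text
[89, 95, 95, 96, 96, 96, 92, 84, 77, 73, 72, 73, 72, 72, 72, 72, 74, 72, 74, 72, 73, 73, 73, 73, 72, 73, 72, 73, 73, 73, 77, 74, 55, 27, 14, 13, 15, 15, 15, 15, 13, 14]
[75, 73, 70, 67, 66, 63, 65, 67, 69, 73, 74, 74, 72, 74, 73, 73, 73, 73, 74, 74, 73, 73, 73, 73, 73, 74, 73, 73, 73, 76, 77, 76, 60, 30, 15, 15, 13, 16, 15, 14, 14, 14]
flat z_tool 0.0264 axis y -0.0024
flat z_tool 0.026 axis y -0.0004
flat z_tool 0.0259 axis y -0.0019
```

```bash
python3 - <<'E'
from h import *
c=vision.camera("wrist"); P=(np.zeros(3),np.eye(3))
for z in (.026,.028,.030,.032):
  for y in (-.002,-.006,-.010,-.013):
    print(z,y,wproj(c,P,[0,y-.017,z]).round(1)[1],wproj(c,P,[0,y+.017,z]).round(1)[1], "width", (wproj(c,P,[.017,y,z])-wproj(c,P,[-.017,y,z])).round(1)[0])
E
```

```text
0.026 -0.002 233.5 208.0 width 69.9
0.026 -0.006 237.3 210.5 width 71.7
0.026 -0.01 241.3 213.1 width 73.6
0.026 -0.013 244.5 215.1 width 75.0
0.028 -0.002 229.2 204.4 width 70.2
0.028 -0.006 233.0 206.8 width 72.0
0.028 -0.01 236.9 209.4 width 73.9
0.028 -0.013 240.0 211.3 width 75.4
0.03 -0.002 224.9 200.9 width 70.5
0.03 -0.006 228.6 203.2 width 72.4
0.03 -0.01 232.4 205.6 width 74.3
0.03 -0.013 235.4 207.6 width 75.8
0.032 -0.002 220.6 197.3 width 70.8
0.032 -0.006 224.1 199.5 width 72.7
0.032 -0.01 227.8 201.9 width 74.6
0.032 -0.013 230.8 203.7 width 76.1
```

```bash
cat >> h.py <<'E'
C=np.array([0.5333,0.190,0]); _a=np.radians(-14.25); xs=np.array([np.cos(_a),np.sin(_a),0]); ys=np.array([-xs[1],xs[0],0])
HX=-31.75; HY=0.85; HZ=22.
def tcp(th,Fx,h,hx=HX,hz=HZ):
    """h: height of lower edge of flat end above floor; Fx: lateral of face centre from home"""
    t=np.radians(th); s,c=np.sin(t),np.cos(t)
    x=Fx+29.3*c+12*s; z=h+17*c+29.3*s-12*c
    return C+((hx+x)*xs+HY*ys)/1000+np.array([0,0,(hz+z)/1000])
def tilt():
    R=np.array(telemetry.state()["ee_rot"]); y=R[:,1]; return np.degrees(np.arctan2(y@xs,-y[2])), np.degrees(np.arctan2(R[1,0],R[0,0])), np.degrees(np.arcsin(R[2,0]))
def where(hx=HX,hz=HZ):
    s=telemetry.state(); p=np.array(s["eef_pos"]); th=tilt()[0]; t=np.radians(th)
    q=p-C; x=1000*q@xs-hx; y=1000*q@ys-HY; z=1000*p[2]-hz
    f=np.array(s["contact_force"])
    print("t",round(s["t"],2),"tilt,yaw,roll",np.round(tilt(),2),"Fx %.1f y %.1f h %.1f"%(x-29.3*np.cos(t)-12*np.sin(t),y,z-(5*np.cos(t)+29.3*np.sin(t))),"f xs %.1f ys %.1f z %.1f"%(f@xs,f@ys,f[2]),"w",round(s["gripper_width"],3))
def delta(th,Fx,h,**k):
    s=telemetry.state(); d=tcp(th,Fx,h,**k)-np.array(s["eef_pos"]); T,Y,Rl=tilt(); r=-(th-T)*ys
    print((th,Fx,h),"d",d.round(4),"rot",r.round(1), "yaw err",round(75.75-Y,2))
E
python3 - <<'E'
from h import *
where(); delta(36,8,60); delta(36,7,40); delta(36,7,5)
E
```

```text
t 6.75 tilt,yaw,roll [ 2.000e-02  7.568e+01 -2.000e-02] Fx 76.3 y 4.5 h 174.6 f xs 0.8 ys -0.2 z -1.3 w 0.385
(36, 8, 60) d [-0.0659  0.0121 -0.0983] rot [ -8.9 -34.9  -0. ] yaw err 0.07
(36, 7, 40) d [-0.0669  0.0123 -0.1183] rot [ -8.9 -34.9  -0. ] yaw err 0.07
(36, 7, 5) d [-0.0669  0.0123 -0.1533] rot [ -8.9 -34.9  -0. ] yaw err 0.07
```

carry_out(increments=[-0.015,0.003,-0.015,-1.8,-7,0,1,-0.03,0.006,-0.03,-3.6,-14,0,1,-0.045,0.009,-0.05,-5.3,-21,0,1,-0.06,0.012,-0.075,-7.1,-28,0,1,-0.067,0.0123,-0.1,-8.9,-34.9,0,1,-0.067,0.0123,-0.118,-8.9,-34.9,0,1,-0.067,0.0123,-0.118,-8.9,-34.9,0,1,-0.067,0.0123,-0.118,-8.9,-34.9,0,1])

```text
t: 7.55
eef_pos: [0.5355, 0.1872, 0.0804]
ee_rot: [[0.247, 0.567, -0.786], [0.969, -0.148, 0.197], [-0.004, -0.81, -0.586]]
contact_force: [0.1, 0.2, -1.1]
gripper_width: 0.378
```

```bash
python3 - <<'E'
from h import *
where(); delta(36,7,15); print(telemetry.state()["joint_positions"])
P=wpose(); c=vision.camera("wrist"); im=c["image"]; np.savez("w5.npz",im=im,p=P[0],R=P[1])
cv2.imwrite("pics/w5.png",im[:,:,::-1])
E
```

```text
t 7.55 tilt,yaw,roll [35.9  75.72 -0.25] Fx 3.8 y -3.0 h 37.2 f xs 0.0 ys 0.2 z -1.1 w 0.378
(36, 7, 15) d [ 0.0039  0.0021 -0.0221] rot [-0.  -0.1 -0. ] yaw err 0.03
[ 0.58090753  0.13623565 -0.75237626  0.2304716  -0.45021792  0.72366974]
```

View pics/w5.png

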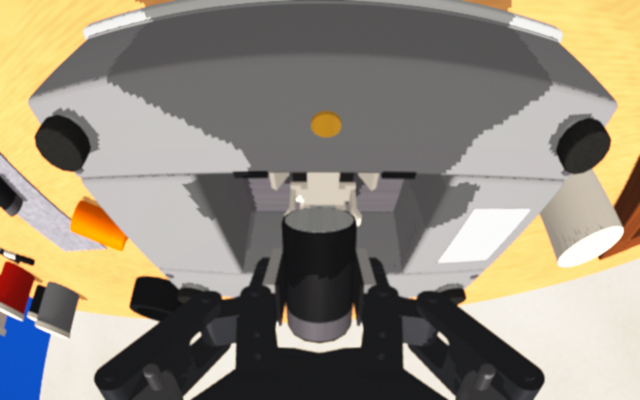

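carry_out(increments=[0.0039,0.0021,-0.007,0,0,0,1,0.0039,0.0021,-0.015,0,0,0,1,0.0039,0.0021,-0.022,0,0,0,1,0.0039,0.0021,-0.022,0,0,0,1,0.0039,0.0021,-0.022,0,0,0,1])

```text
t: 8.1
eef_pos: [0.5416, 0.1903, 0.0602]
ee_rot: [[0.247, 0.567, -0.786], [0.969, -0.147, 0.199], [-0.003, -0.811, -0.586]]
contact_force: [0.5, -0.2, -1.5]
gripper_width: 0.384
```

```bash
python3 - <<'E'
from h import *
where(); delta(36,7,8)
P=wpose(); c=vision.camera("wrist"); im=c["image"]; np.savez("w6.npz",im=im,p=P[0],R=P[1])
a=cv2.resize(im[140:260,240:400,::-1],None,fx=5,fy=5,interpolation=cv2.INTER_CUBIC)
cv2.imwrite("pics/w6.png",a)
where()
E
```

```text
t 8.1 tilt,yaw,roll [35.85 75.69 -0.15] Fx 8.9 y 1.5 h 17.0 f xs 0.5 ys -0.0 z -1.5 w 0.384
(36, 7, 8) d [-0.0022 -0.001  -0.0089] rot [-0.  -0.1 -0. ] yaw err 0.06
t 8.15 tilt,yaw,roll [35.87 75.7  -0.13] Fx 8.9 y 1.7 h 17.3 f xs 0.2 ys 0.3 z -1.7 w 0.384
```

View pics/w6.png

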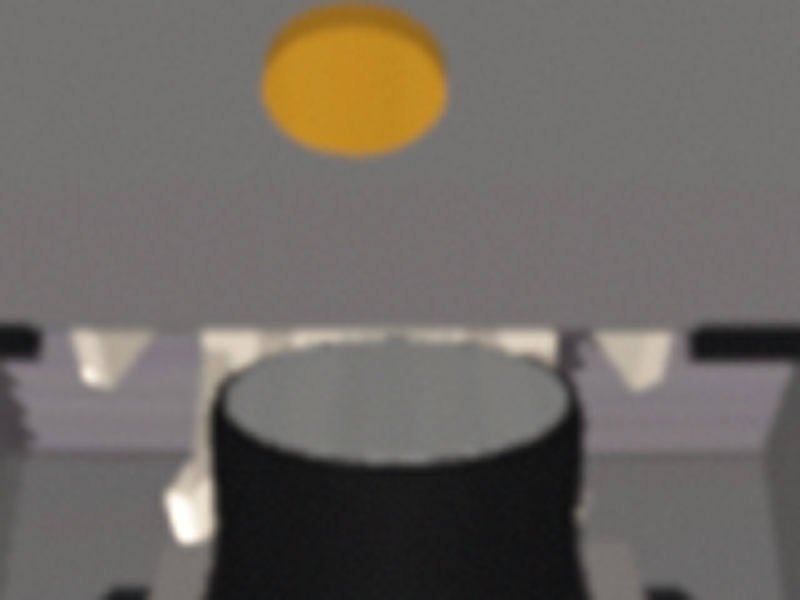

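```bash
sed -i 's/HY=0.85/HY=0.0/' h.py; python3 - <<'E'
from h import *
where(); delta(36,7,8)
E
```

```text
t 8.15 tilt,yaw,roll [35.87 75.7  -0.13] Fx 8.9 y 2.5 h 17.3 f xs 0.2 ys 0.3 z -1.7 w 0.384
(36, 7, 8) d [-0.0025 -0.0019 -0.0092] rot [-0.  -0.1 -0. ] yaw err 0.05
```

carry_out(increments=[-0.0025,-0.002,-0.003,0,0,0,1,-0.0025,-0.002,-0.006,0,0,0,1,-0.0025,-0.002,-0.009,0,0,0,1,-0.0025,-0.002,-0.009,0,0,0,1,-0.0025,-0.002,-0.009,0,0,0,1,-0.0025,-0.002,-0.009,0,0,0,1])

```text
t: 8.75
eef_pos: [0.5392, 0.1885, 0.0515]
ee_rot: [[0.247, 0.567, -0.786], [0.969, -0.147, 0.199], [-0.002, -0.81, -0.586]]
contact_force: [-0.6, 0.0, -0.7]
gripper_width: 0.385
```

```bash
python3 - <<'E'
from h import *
where(); 
P=wpose(); c=vision.camera("wrist"); im=c["image"]; np.savez("w7.npz",im=im,p=P[0],R=P[1])
a=cv2.resize(im[140:260,240:400,::-1],None,fx=5,fy=5,interpolation=cv2.INTER_CUBIC)
cv2.imwrite("pics/w7.png",a)
c=vision.camera("scene"); im=c["image"][:,:,::-1]
a=cv2.resize(im[130:245,270:410],None,fx=5,fy=5,interpolation=cv2.INTER_CUBIC); cv2.imwrite("pics/s7.png",a)
where(); delta(36,7,4)
E
```

```text
t 8.75 tilt,yaw,roll [35.87 75.7  -0.13] Fx 7.1 y -0.0 h 8.3 f xs -0.6 ys -0.1 z -0.7 w 0.385
t 8.85 tilt,yaw,roll [35.87 75.7  -0.13] Fx 7.1 y -0.0 h 8.3 f xs -0.7 ys -0.0 z -1.1 w 0.382
(36, 7, 4) d [-0.0001  0.     -0.0043] rot [-0.  -0.1 -0. ] yaw err 0.05
```

View pics/w7.png

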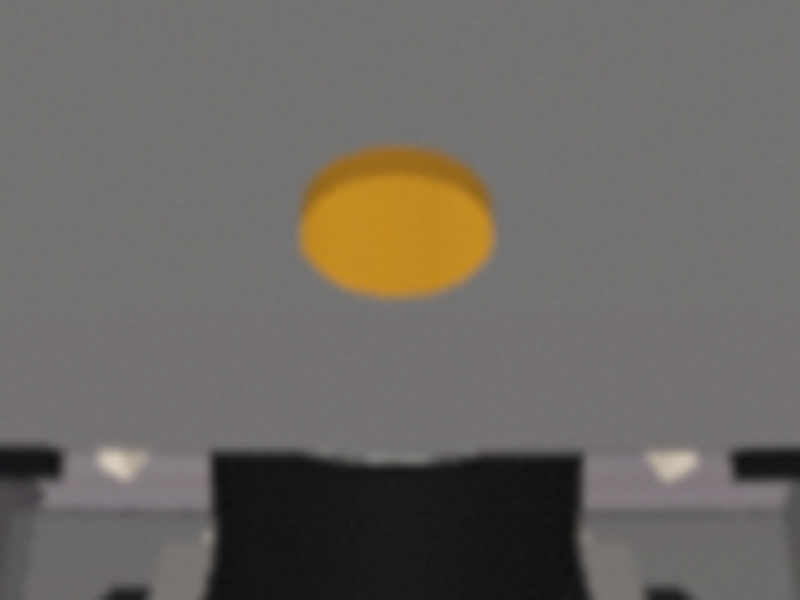

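View pics/s7.png

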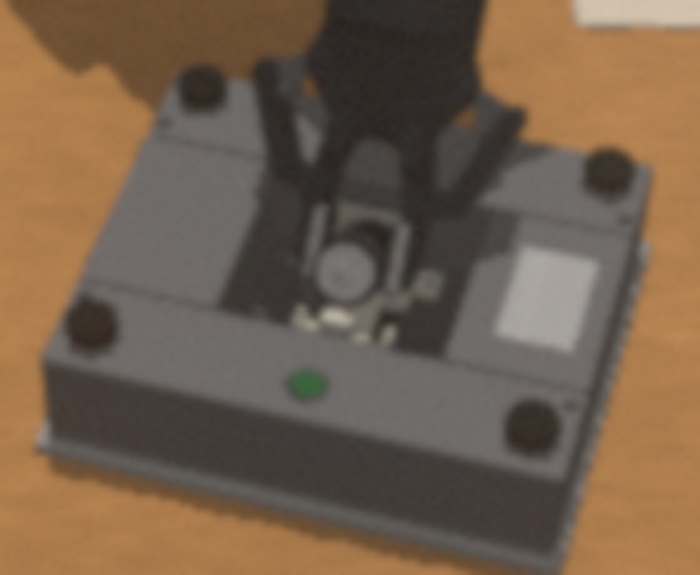

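carry_out(increments=[0,0,-0.002,0,0,0,1,0,0,-0.004,0,0,0,1,0,0,-0.004,0,0,0,1])

```text
t: 9.15
eef_pos: [0.5397, 0.1887, 0.0479]
ee_rot: [[0.247, 0.568, -0.785], [0.969, -0.146, 0.199], [-0.002, -0.81, -0.587]]
contact_force: [-1.9, 1.0, 5.6]
gripper_width: 0.382
```

```bash
python3 - <<'E'
from h import *
where();  delta(36,4,4); delta(36,-3,4)
E
```

```text
t 9.15 tilt,yaw,roll [35.93 75.69 -0.09] Fx 7.4 y 0.3 h 4.7 f xs -2.1 ys 0.5 z 5.6 w 0.382
(36, 4, 4) d [-0.0034  0.0005 -0.0006] rot [-0.  -0.1 -0. ] yaw err 0.06
(36, -3, 4) d [-0.0102  0.0022 -0.0006] rot [-0.  -0.1 -0. ] yaw err 0.06
```

```bash
python3 - <<'E'
from h import *
s=telemetry.state(); print(s["torque"],"about ys",np.array(s["torque"])@ys, s["contact_force"])
E
```

```text
[0.04146082 0.08934132 0.04547115] about ys 0.09679808336645866 [-1.91076743  0.97449529  5.56012679]
```

carry_out(increments=[0,0,0.0025,0,0,0,1,0,0,0.0025,0,0,0,1])

```text
t: 9.35
eef_pos: [0.5397, 0.1888, 0.0506]
ee_rot: [[0.247, 0.569, -0.785], [0.969, -0.146, 0.199], [-0.001, -0.81, -0.587]]
contact_force: [1.4, -0.2, -0.8]
gripper_width: 0.385
```

```bash
python3 - <<'E'
from h import *
s=telemetry.state(); print(s["torque"],"about ys",np.array(s["torque"])@ys, s["contact_force"]); where()
for n in("scene","top"):
  c=vision.camera(n); im=c["image"][:,:,::-1]
  a=im[160:210,315:370] if n=="scene" else im[205:265,255:320]
  cv2.imwrite(f"pics/{n}8.png",cv2.resize(a,None,fx=9,fy=9,interpolation=cv2.INTER_CUBIC))
E
```

```text
[0.16302802 0.62022564 0.00120764] about ys 0.64127174509922 [ 1.38577082 -0.22158367 -0.83048518]
t 9.35 tilt,yaw,roll [ 3.594e+01  7.570e+01 -7.000e-02] Fx 7.5 y 0.5 h 7.4 f xs 1.4 ys 0.1 z -0.8 w 0.385
```

View pics/scene8.png

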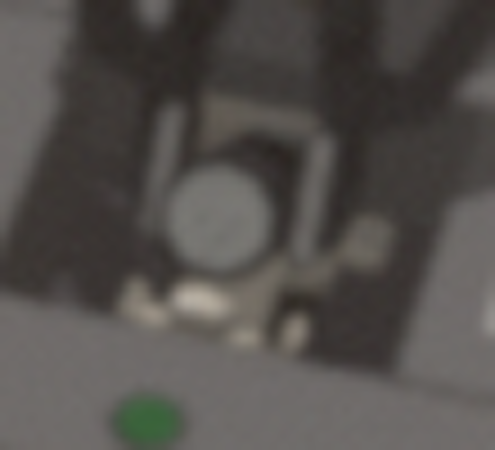

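```bash
sed -i 's/HZ=22\./HZ=24.5/' h.py; python3 - <<'E'
from h import *
where(); delta(36,1,5)
E
```

```text
t 9.45 tilt,yaw,roll [35.92 75.69 -0.09] Fx 7.4 y 0.3 h 4.6 f xs -0.6 ys 0.9 z -1.1 w 0.388
(36, 1, 5) d [-0.0063  0.0013  0.0004] rot [-0.  -0.1 -0. ] yaw err 0.06
```

carry_out(increments=[-0.002,0.0005,0.0005,0,0,0,1,-0.004,0.001,0.0005,0,0,0,1,-0.006,0.0015,0.0005,0,0,0,1,-0.006,0.0015,0.0005,0,0,0,1,-0.006,0.0015,0.0005,0,0,0,1])

```text
t: 9.95
eef_pos: [0.5338, 0.1903, 0.0511]
ee_rot: [[0.247, 0.569, -0.785], [0.969, -0.146, 0.199], [-0.001, -0.809, -0.587]]
contact_force: [2.0, -1.3, -0.5]
gripper_width: 0.386
```

```bash
python3 - <<'E'
from h import *
where(); delta(36,-2,5);print(np.array(telemetry.state()["torque"])@ys)
E
```

```text
t 9.95 tilt,yaw,roll [35.95 75.69 -0.08] Fx 1.4 y 0.4 h 5.3 f xs 2.3 ys -0.8 z -0.5 w 0.386
(36, -2, 5) d [-0.0034  0.0004 -0.0003] rot [-0. -0. -0.] yaw err 0.06
0.10786540488942338
```

carry_out(increments=[-0.001,0.0002,0,0,0,0,1,-0.002,0.0004,0,0,0,0,1,-0.0035,0.0006,0,0,0,0,1,-0.0035,0.0006,0,0,0,0,1,-0.0035,0.0006,0,0,0,0,1])

```text
t: 10.45
eef_pos: [0.5305, 0.191, 0.0513]
ee_rot: [[0.247, 0.569, -0.784], [0.969, -0.146, 0.199], [-0.001, -0.809, -0.588]]
contact_force: [4.0, -0.5, 1.2]
gripper_width: 0.386
```

```bash
python3 - <<'E'
from h import *
for i in range(4):
  where(); print(np.array(telemetry.state()["torque"])@ys); vision.camera("top")
delta(36,-2,2)
E
```

```text
t 10.45 tilt,yaw,roll [ 3.598e+01  7.569e+01 -6.000e-02] Fx -2.0 y 0.3 h 5.6 f xs 4.0 ys 0.5 z 1.2 w 0.386
-0.33996956477929907
t 10.5 tilt,yaw,roll [ 3.598e+01  7.569e+01 -6.000e-02] Fx -2.0 y 0.3 h 5.5 f xs 4.1 ys 0.8 z 1.7 w 0.382
-0.39687814452857956
t 10.55 tilt,yaw,roll [ 3.598e+01  7.569e+01 -6.000e-02] Fx -2.0 y 0.3 h 5.5 f xs 4.5 ys 0.3 z 1.6 w 0.383
-0.37962182748825446
t 10.6 tilt,yaw,roll [ 3.597e+01  7.569e+01 -6.000e-02] Fx -2.0 y 0.3 h 5.5 f xs 5.1 ys 0.5 z 0.9 w 0.385
-0.3902145348704461
(36, -2, 2) d [-0.     -0.0002 -0.0034] rot [-0. -0. -0.] yaw err 0.06
```

carry_out(increments=[-0.001,0.0002,0,0,0,0,1,-0.002,0.0003,0,0,0,0,1,-0.002,0.0003,-0.001,0,0,0,1,-0.002,0.0003,-0.002,0,0,0,1,-0.002,0.0003,-0.003,0,0,0,1,-0.002,0.0003,-0.003,0,0,0,1])

```text
t: 11.25
eef_pos: [0.5293, 0.1915, 0.0491]
ee_rot: [[0.248, 0.57, -0.783], [0.969, -0.146, 0.2], [-0.0, -0.808, -0.589]]
contact_force: [5.3, -1.2, 6.8]
gripper_width: 0.382
```

```bash
sed -i 's/HX=-31.75/HX=-33/' h.py; python3 - <<'E'
from h import *
for i in range(4):
  where(); print(np.array(telemetry.state()["torque"])@ys); c=vision.camera("scene")
cv2.imwrite("pics/s9.png",cv2.resize(c["image"][160:210,315:370,::-1],None,fx=9,fy=9,interpolation=cv2.INTER_CUBIC))
E
```

```text
t 11.25 tilt,yaw,roll [ 3.608e+01  7.566e+01 -1.000e-02] Fx -2.0 y 0.5 h 3.3 f xs 5.5 ys 0.1 z 6.8 w 0.382
-1.140819223776691
t 11.3 tilt,yaw,roll [ 3.607e+01  7.567e+01 -1.000e-02] Fx -2.0 y 0.5 h 3.3 f xs 7.1 ys -0.2 z 6.6 w 0.387
-1.07282986558213
t 11.35 tilt,yaw,roll [ 3.607e+01  7.566e+01 -1.000e-02] Fx -2.0 y 0.5 h 3.3 f xs 7.3 ys -0.4 z 6.0 w 0.383
-1.087210654467463
t 11.4 tilt,yaw,roll [ 3.607e+01  7.567e+01 -1.000e-02] Fx -2.0 y 0.5 h 3.3 f xs 6.7 ys 0.3 z 6.0 w 0.388
-1.1208085846138947
```

View pics/s9.png

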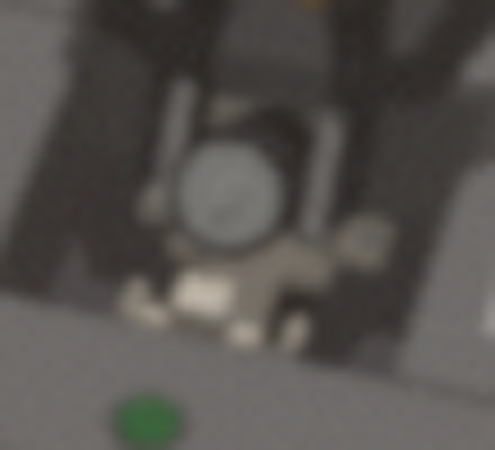

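```bash
python3 - <<'E'
from h import *
c=vision.camera("scene"); 
s=telemetry.state(); p=np.array(s["eef_pos"]);R=np.array(s["ee_rot"]); z=R[:,2]; y=R[:,1]
def Z(X): q=proj(c,X); return ((q-[315,160])*9).round(0)
for ay in (-.008,-.012):
    for n,k in (("bottom rim",.017),("axis",0),("top rim",-.017)):
        X=p+ (-.0302)*z+(ay+k)*y; print(ay,n,X.round(4),Z(X))
for dz in (0,.003):
    for hx in (-33,-31.5):
      X=C+(hx+57)/1000*xs; print("nose tip top",dz,hx,Z(X+[0,0,.0595+dz]),"back",Z(X+xs*.0135+[0,0,.0595+dz]))
for sx in(-1,1):
  for sy in (-1,1):
    X=C+xs*.085*sx+ys*.105*sy+[0,0,.081]; print("foot",proj(c,X).round(1))
cv2.imwrite("pics/s10.png",cv2.resize(c["image"][130:245,270:410,::-1],None,fx=5,fy=5,interpolation=cv2.INTER_CUBIC))
g=cv2.cvtColor(c["image"],cv2.COLOR_RGB2GRAY)
E
```

```text
-0.008 bottom rim [0.5581 0.1841 0.0596] [208. 271.]
-0.008 axis [0.5484 0.1866 0.0733] [219. 209.]
-0.008 top rim [0.5387 0.1891 0.0871] [231. 147.]
-0.012 bottom rim [0.5558 0.1847 0.0628] [211. 256.]
-0.012 axis [0.5461 0.1872 0.0766] [222. 194.]
-0.012 top rim [0.5364 0.1897 0.0903] [234. 132.]
nose tip top 0 -33 [208. 267.] back [194. 303.]
nose tip top 0 -31.5 [206. 271.] back [193. 307.]
nose tip top 0.003 -33 [208. 259.] back [194. 295.]
nose tip top 0.003 -31.5 [207. 263.] back [193. 299.]
foot [309.9 144.8]
foot [391.6 161.4]
foot [287.8 192.3]
foot [376.3 212.4]
```

View pics/s10.png

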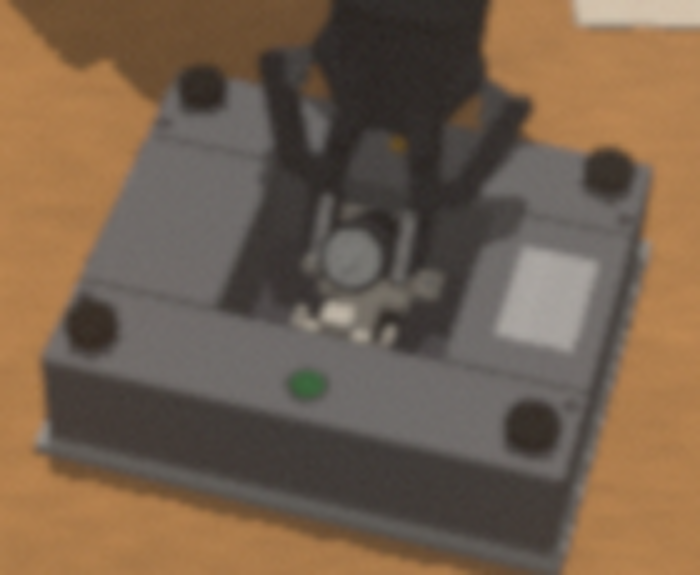

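```bash
python3 - <<'E'
from h import *
P=wpose(); c=vision.camera("wrist"); im=c["image"]; np.savez("w9.npz",im=im,p=P[0],R=P[1])
cv2.imwrite("pics/w9.png",cv2.resize(im[160:360,220:420,::-1],None,fx=3,fy=3,interpolation=cv2.INTER_CUBIC))
a=np.load("w4.npz")["im"]; cv2.imwrite("pics/w4c.png",cv2.resize(a[160:360,220:420,::-1],None,fx=3,fy=3,interpolation=cv2.INTER_CUBIC))
for k in ("w4","w6","w7","w9"):
  g=cv2.cvtColor(np.load(k+".npz")["im"],cv2.COLOR_RGB2GRAY).astype(int); print(k,g[226:240,316].tolist(),"band",g[310:346:1,319].tolist())
E
```

```text
w4 [72, 73, 73, 73, 77, 74, 55, 27, 14, 13, 15, 15, 15, 15] band [13, 14, 14, 12, 12, 13, 12, 14, 13, 12, 13, 15, 24, 32, 39, 42, 43, 42, 41, 43, 41, 41, 41, 43, 41, 42, 42, 42, 42, 41, 37, 33, 57, 112, 156, 171]
w6 [119, 119, 121, 119, 125, 122, 94, 50, 24, 24, 27, 26, 26, 27] band [44, 43, 43, 46, 45, 45, 44, 44, 45, 45, 44, 49, 67, 98, 118, 125, 124, 124, 126, 125, 123, 124, 123, 124, 122, 122, 122, 122, 125, 122, 113, 93, 106, 177, 228, 238]
w7 [114, 115, 113, 114, 120, 120, 93, 48, 26, 25, 26, 26, 25, 25] band [45, 44, 46, 45, 45, 44, 46, 44, 44, 44, 44, 49, 68, 98, 117, 123, 125, 124, 124, 125, 125, 124, 124, 123, 125, 123, 124, 124, 124, 123, 114, 94, 109, 178, 230, 238]
w9 [142, 135, 123, 115, 113, 113, 113, 114, 115, 113, 114, 114, 114, 113] band [45, 45, 46, 45, 46, 44, 44, 44, 45, 46, 45, 44, 52, 75, 102, 119, 126, 125, 123, 123, 124, 124, 123, 124, 124, 124, 124, 124, 123, 123, 123, 120, 103, 87, 133, 201]
```

View pics/w9.png

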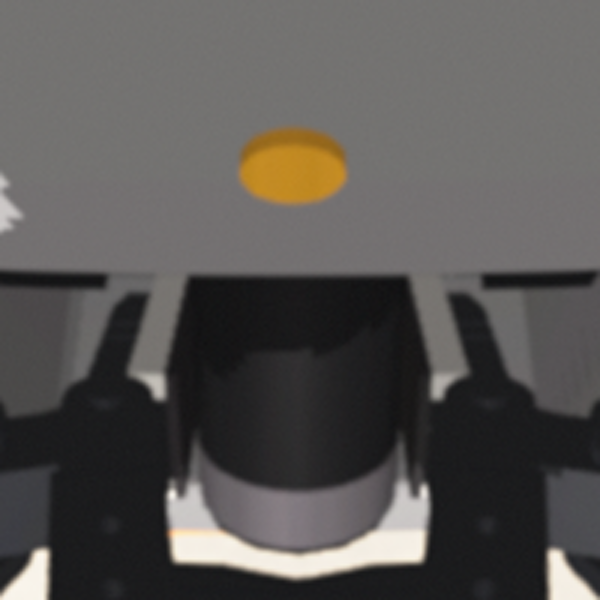

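View pics/w4c.png

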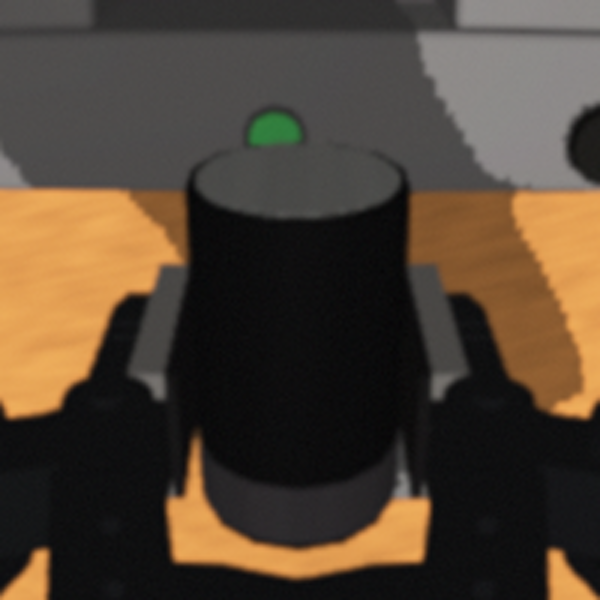

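```bash
sed -i 's/HX=-33/HX=-31.9/; s/HZ=24.5/HZ=25.8/; s/+12\*s; z=h+17\*c+29.3\*s-12\*c/+AY*s; z=h+(17-AY)*c+29.3*s/; s/-12\*np.sin(t)/-AY*np.sin(t)/; s/(5\*np.cos(t)/((17-AY)*np.cos(t)/; s/^HX=/AY=9.5; HX=/' h.py; python3 - <<'E'
from h import *
where(); delta(36,-1.6,.7); delta(28,-1.5,.7); delta(24,-1.5,.7);delta(20,-1.5,.7)
E
```

```text
t 11.55 tilt,yaw,roll [ 3.607e+01  7.567e+01 -1.000e-02] Fx -1.7 y 0.5 h -0.0 f xs 5.9 ys -0.9 z 6.4 w 0.382
(36, -1.6, 0.7) d [-0.     -0.0005  0.0007] rot [0.  0.1 0. ] yaw err 0.08
(28, -1.5, 0.7) d [ 0.0011 -0.0008 -0.0022] rot [2.  7.8 0. ] yaw err 0.08
(24, -1.5, 0.7) d [ 0.0014 -0.0009 -0.0038] rot [ 3.  11.7  0. ] yaw err 0.08
(20, -1.5, 0.7) d [ 0.0015 -0.0009 -0.0055] rot [ 4.  15.6  0. ] yaw err 0.08
```

carry_out(increments=[0,-0.0005,0.0006,0,0,0,1,0.0003,-0.0006,-0.0001,0.5,2,0,1,0.0006,-0.0007,-0.0008,1,4,0,1,0.0009,-0.0008,-0.0015,1.5,6,0,1,0.0011,-0.0008,-0.0022,2,7.8,0,1,0.0011,-0.0008,-0.0022,2,7.8,0,1,0.0011,-0.0008,-0.0022,2,7.8,0,1])

```text
t: 12.25
eef_pos: [0.5306, 0.1906, 0.0471]
ee_rot: [[0.248, 0.456, -0.855], [0.969, -0.117, 0.219], [0.0, -0.883, -0.47]]
contact_force: [2.9, -0.9, 3.2]
gripper_width: 0.381
```

```bash
python3 - <<'E'
from h import *
for i in range(3):
  where(); print(np.array(telemetry.state()["torque"])@ys); c=vision.camera("scene")
cv2.imwrite("pics/s11.png",cv2.resize(c["image"][160:210,315:370,::-1],None,fx=9,fy=9,interpolation=cv2.INTER_CUBIC))
delta(20,-1.5,.7)
E
```

```text
t 12.25 tilt,yaw,roll [2.805e+01 7.564e+01 1.000e-02] Fx -1.2 y -0.0 h 0.9 f xs 3.0 ys -0.2 z 3.2 w 0.381
-0.682739967208759
t 12.3 tilt,yaw,roll [28.06 75.66  0.  ] Fx -1.3 y -0.0 h 0.8 f xs 3.9 ys -0.4 z 4.0 w 0.384
-0.6712685228074382
t 12.35 tilt,yaw,roll [28.05 75.66  0.  ] Fx -1.4 y -0.0 h 0.8 f xs 4.7 ys -0.1 z 4.9 w 0.385
-0.6584211345715392
(20, -1.5, 0.7) d [ 0.0004 -0.0001 -0.0034] rot [2.  7.8 0. ] yaw err 0.08
```

View pics/s11.png

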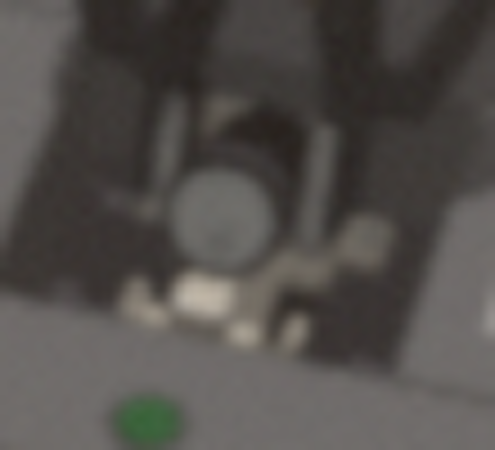

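```bash
python3 - <<'E'
from h import *
c=vision.camera("scene"); 
s=telemetry.state(); p=np.array(s["eef_pos"]);R=np.array(s["ee_rot"]); z=R[:,2]; y=R[:,1]
def Z(X): q=proj(c,X); return ((q-[315,160])*9).round(0)
for ay in (-.0095,-.012):
    for n,k in (("bottom rim",.017),("axis",0),("top rim",-.017)):
        X=p+ (-.0302)*z+(ay+k)*y; print(ay,n,X.round(4),Z(X))
for dz in (.0,.003):
      X=C+(HX+57)/1000*xs; print("nose tip top",dz,Z(X+[0,0,.0595+dz]),"back",Z(X+xs*.0135+[0,0,.0595+dz]),"plate top",Z(C+(HX+61.5)/1000*xs+[0,0,.050+dz]))
      for k in (-7,7): print("nose corners",Z(C+(HX+59.5)/1000*xs+k/1000*ys+[0,0,.0595+dz]),Z(C+(HX+70.5)/1000*xs+k/1000*ys+[0,0,.0595+dz]))
      print("lower cheek", [Z(C+(HX+x)/1000*xs+k/1000*ys+[0,0,.038+dz]) for x in (48,60) for k in (-18.5,18.5)])
      print("cheek upper", [Z(C+(HX+x)/1000*xs+k/1000*ys+[0,0,.050+dz]) for x in (-4,10) for k in (-25,25)])
im=c["image"]; cv2.imwrite("pics/s12.png",np.clip(1.6*cv2.resize(im[160:210,315:370,::-1].astype(np.float32),None,fx=14,fy=12,interpolation=cv2.INTER_CUBIC),0,255).astype(np.uint8)[:600,:800])
E
```

```text
-0.0095 bottom rim [0.5596 0.1833 0.0546] [204. 288.]
-0.0095 axis [0.5518 0.1853 0.0696] [214. 228.]
-0.0095 top rim [0.5441 0.1873 0.0846] [223. 168.]
-0.012 bottom rim [0.5584 0.1836 0.0568] [206. 279.]
-0.012 axis [0.5507 0.1856 0.0718] [215. 219.]
-0.012 top rim [0.5429 0.1876 0.0868] [225. 159.]
nose tip top 0.0 [207. 270.] back [193. 306.] plate top [201. 306.]
nose corners [179. 271.] [167. 300.]
nose corners [230. 282.] [219. 312.]
lower cheek [array([148., 285.]), array([280., 315.]), array([135., 317.]), array([268., 346.])]
cheek upper [array([178., 118.]), array([353., 155.]), array([164., 153.]), array([340., 191.])]
nose tip top 0.003 [207. 262.] back [193. 298.] plate top [201. 298.]
nose corners [179. 263.] [168. 293.]
nose corners [230. 274.] [219. 304.]
lower cheek [array([148., 278.]), array([280., 307.]), array([136., 309.]), array([269., 339.])]
cheek upper [array([178., 110.]), array([354., 148.]), array([164., 145.]), array([341., 183.])]
```

View pics/s12.png

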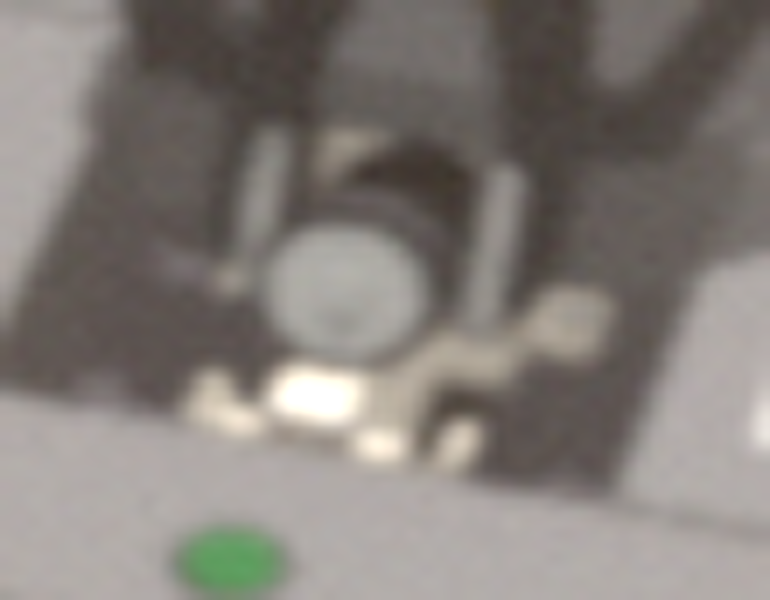

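```bash
python3 - <<'E'
from h import *
P0=wpose(); c=vision.camera("wrist"); im=c["image"]; np.savez("w12.npz",im=im,p=P0[0],R=P0[1])
g=cv2.cvtColor(im,cv2.COLOR_RGB2GRAY).astype(int); print("w12 band",g[310:350,319].tolist())
P=(np.zeros(3),np.eye(3))
for ay in (-.0095,-.012,-.015):
  for dl in (0,3,6):
    t=np.radians(dl); 
    def X(along,up): # along toward button, up away from fingers
        a=along*np.cos(t)-up*np.sin(t); u=along*np.sin(t)+up*np.cos(t); return [0,ay-u,-a]
    print(ay,dl,"rim",wproj(c,P,X(.0302,.017))[1].round(1),"band start",wproj(c,P,X(.0152,.017))[1].round(1),"flat",wproj(c,P,X(-.0293,.017))[1].round(1),"face low",wproj(c,P,X(-.0293,-.017))[1].round(1))
cv2.imwrite("pics/w12.png",cv2.resize(im[160:360,220:420,::-1],None,fx=3,fy=3,interpolation=cv2.INTER_CUBIC))
E
```

```text
w12 band [44, 45, 45, 45, 44, 44, 45, 43, 43, 42, 44, 44, 51, 74, 102, 119, 124, 125, 125, 124, 124, 124, 124, 124, 124, 124, 124, 124, 123, 123, 123, 120, 104, 81, 103, 148, 153, 120, 104, 118]
-0.0095 0 rim 341.3 band start 318.9 flat 233.7 face low 206.9
-0.0095 3 rim 342.1 band start 318.4 flat 230.3 face low 207.6
-0.0095 6 rim 342.7 band start 317.9 flat 227.1 face low 208.6
-0.012 0 rim 344.7 band start 322.2 flat 236.2 face low 208.5
-0.012 3 rim 345.5 band start 321.8 flat 232.7 face low 209.2
-0.012 6 rim 346.2 band start 321.2 flat 229.4 face low 210.2
-0.015 0 rim 348.8 band start 326.3 flat 239.4 face low 210.5
-0.015 3 rim 349.7 band start 325.9 flat 235.8 face low 211.2
-0.015 6 rim 350.4 band start 325.4 flat 232.4 face low 212.1
```

View pics/w12.png

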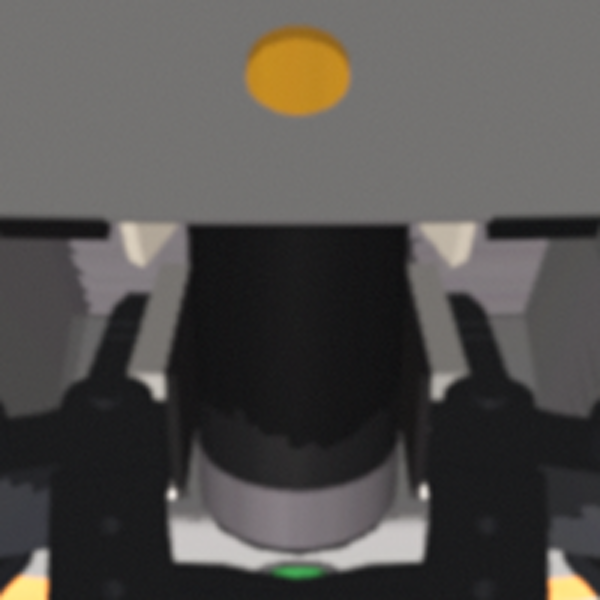

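```bash
cat >> h.py <<'E'
AY=10.5; HZ=25.; D=3.
def tcp(th,Fx,h,hx=None,hz=None):
    hx=HX if hx is None else hx; hz=HZ if hz is None else hz
    t=np.radians(th); tt=np.radians(th-D)
    x=Fx+29.3*np.cos(t)+AY*np.sin(tt); z=h+17*np.cos(t)+29.3*np.sin(t)-AY*np.cos(tt)
    return C+((hx+x)*xs+HY*ys)/1000+np.array([0,0,(hz+z)/1000])
def where():
    s=telemetry.state(); p=np.array(s["eef_pos"]); T=tilt(); d=(p-tcp(T[0]+D,0,0))*1000
    f=np.array(s["contact_force"]); print("t",round(s["t"],2),"cell tilt %.1f yaw %.1f"%(T[0]+D,T[1]),"Fx %.1f y %.1f h %.1f"%(d@xs,d@ys,d[2]),"f xs %.1f ys %.1f z %.1f"%(f@xs,f@ys,f[2]),"tau %.2f"%(np.array(s["torque"])@ys),"w",round(s["gripper_width"],3))
def delta(th,Fx,h):
    s=telemetry.state(); d=tcp(th,Fx,h)-np.array(s["eef_pos"]); r=-(th-D-tilt()[0])*ys
    print((th,Fx,h),"d",d.round(4),"rot",r.round(1))
E
python3 - <<'E'
from h import *
where()
for th in(27,23,19,15): delta(th,0,.5)
E
```

```text
t 12.5 cell tilt 31.0 yaw 75.7 Fx -1.3 y 0.0 h 1.5 f xs 5.2 ys -0.4 z 4.6 tau -0.75 w 0.382
(27, 0, 0.5) d [ 0.0015 -0.0004 -0.0026] rot [1.  3.9 0. ]
(23, 0, 0.5) d [ 0.0017 -0.0004 -0.0042] rot [2.  7.8 0. ]
(19, 0, 0.5) d [ 0.0017 -0.0005 -0.0059] rot [ 3.  11.7  0. ]
(15, 0, 0.5) d [ 0.0016 -0.0004 -0.0077] rot [ 3.9 15.5  0. ]
```

carry_out(increments=[0.0002,0,-0.0008,0.5,2,0,1,0.0003,0,-0.0016,1,3.9,0,1,0.0004,0,-0.0024,1.5,5.9,0,1,0.0004,0,-0.0032,2,7.8,0,1,0.0004,0,-0.0032,2,7.8,0,1,0.0004,0,-0.0032,2,7.8,0,1])

```text
t: 13.1
eef_pos: [0.5307, 0.1907, 0.0435]
ee_rot: [[0.248, 0.331, -0.911], [0.969, -0.085, 0.233], [-0.0, -0.94, -0.342]]
contact_force: [4.7, -1.7, 2.7]
gripper_width: 0.384
```

```bash
python3 - <<'E'
from h import *
for i in range(3):
  where(); c=vision.camera("scene")
im=c["image"]; cv2.imwrite("pics/s13.png",np.clip(1.6*cv2.resize(im[160:210,315:370,::-1].astype(np.float32),None,fx=12,fy=12,interpolation=cv2.INTER_CUBIC),0,255).astype(np.uint8)[:600,:800])
P0=wpose(); c=vision.camera("wrist"); im=c["image"]; np.savez("w13.npz",im=im,p=P0[0],R=P0[1])
cv2.imwrite("pics/w13.png",cv2.resize(im[160:360,220:420,::-1],None,fx=3,fy=3,interpolation=cv2.INTER_CUBIC))
g=cv2.cvtColor(im,cv2.COLOR_RGB2GRAY).astype(int); print(g[318:350,319].tolist())
E
```

```text
t 13.1 cell tilt 23.0 yaw 75.7 Fx -1.4 y 0.0 h 1.3 f xs 4.9 ys -0.5 z 2.7 tau -0.64 w 0.384
t 13.15 cell tilt 23.0 yaw 75.7 Fx -1.5 y 0.0 h 1.3 f xs 4.7 ys 0.8 z 2.5 tau -0.66 w 0.384
t 13.2 cell tilt 23.0 yaw 75.7 Fx -1.6 y 0.0 h 1.4 f xs 5.0 ys -0.1 z 1.4 tau -0.61 w 0.387
[25, 25, 24, 24, 30, 43, 59, 66, 70, 68, 68, 69, 69, 68, 70, 69, 69, 68, 69, 67, 68, 68, 68, 66, 57, 43, 53, 86, 119, 141, 163, 179]
```

View pics/s13.png

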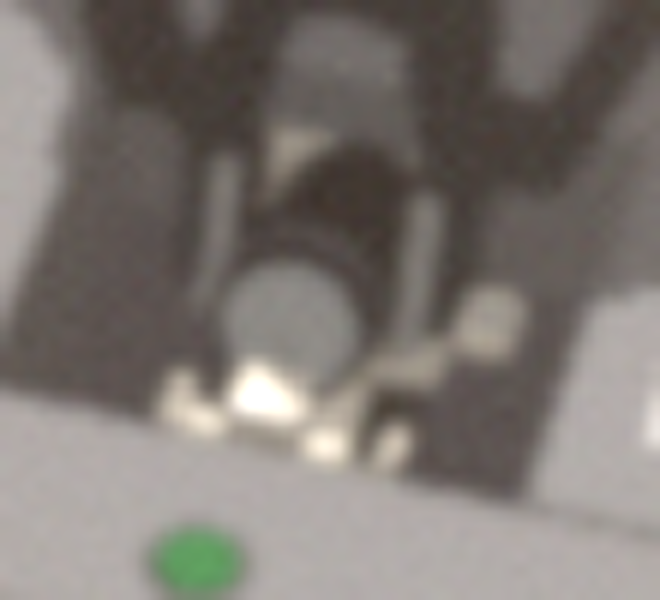

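View pics/w13.png

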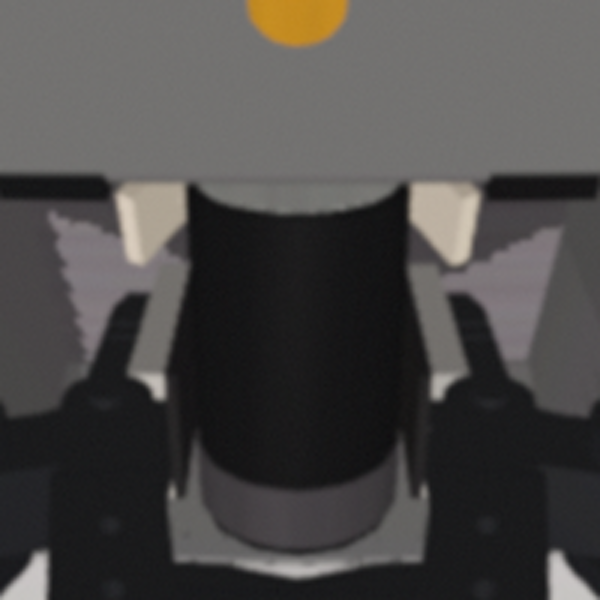

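```bash
python3 - <<'E'
from h import *
where()
for th in(19,15,12,10,6,3,0): delta(th,-1.5,1.4)
E
```

```text
t 13.3 cell tilt 23.0 yaw 75.7 Fx -1.6 y 0.1 h 1.4 f xs 5.3 ys -0.5 z 1.7 tau -0.65 w 0.386
(19, -1.5, 1.4) d [ 0.0001 -0.0001 -0.0017] rot [1.  3.9 0. ]
(15, -1.5, 1.4) d [ 0.     -0.0001 -0.0035] rot [2.  7.7 0. ]
(12, -1.5, 1.4) d [-0.0002 -0.     -0.0049] rot [ 2.7 10.6  0. ]
(10, -1.5, 1.4) d [-0.0003 -0.     -0.0059] rot [ 3.2 12.6  0. ]
(6, -1.5, 1.4) d [-0.0007  0.0001 -0.0078] rot [ 4.2 16.5  0. ]
(3, -1.5, 1.4) d [-0.0012  0.0002 -0.0093] rot [ 4.9 19.4  0. ]
(0, -1.5, 1.4) d [-0.0017  0.0003 -0.0108] rot [ 5.7 22.3  0. ]
```

carry_out(increments=[0,0,-0.0009,0.5,2,0,1,0,0,-0.0017,1,3.9,0,1,0,0,-0.0026,1.5,5.8,0,1,0,0,-0.0035,2,7.7,0,1,-0.0002,0,-0.0045,2.5,9.8,0,1,-0.0003,0,-0.0055,3,11.8,0,1,-0.0003,0,-0.0055,3,11.8,0,1,-0.0003,0,-0.0055,3,11.8,0,1])

```text
t: 14.1
eef_pos: [0.53, 0.1908, 0.0378]
ee_rot: [[0.247, 0.131, -0.96], [0.969, -0.034, 0.245], [-0.0, -0.991, -0.136]]
contact_force: [4.3, -1.2, -0.4]
gripper_width: 0.379
```

```bash
python3 - <<'E'
from h import *
for i in range(3):
  where(); c=vision.camera("scene")
im=c["image"]; cv2.imwrite("pics/s14.png",np.clip(1.6*cv2.resize(im[160:210,315:370,::-1].astype(np.float32),None,fx=12,fy=12,interpolation=cv2.INTER_CUBIC),0,255).astype(np.uint8)[:600,:800])
P0=wpose(); c=vision.camera("wrist"); im=c["image"]; np.savez("w14.npz",im=im,p=P0[0],R=P0[1])
cv2.imwrite("pics/w14.png",cv2.resize(im[160:360,220:420,::-1],None,fx=3,fy=3,interpolation=cv2.INTER_CUBIC))
for th in(6,3,0): delta(th,-1.5,1.4)
E
```

```text
t 14.1 cell tilt 10.8 yaw 75.7 Fx -1.8 y -0.0 h 1.1 f xs 4.5 ys -0.1 z -0.4 tau -0.64 w 0.379
t 14.15 cell tilt 10.8 yaw 75.7 Fx -1.9 y -0.1 h 1.1 f xs 5.1 ys 0.3 z 0.0 tau -0.69 w 0.383
t 14.2 cell tilt 10.8 yaw 75.7 Fx -2.0 y -0.1 h 1.2 f xs 5.0 ys -0.7 z -0.8 tau -0.71 w 0.384
(6, -1.5, 1.4) d [-0.      0.0001 -0.0022] rot [1.2 4.7 0. ]
(3, -1.5, 1.4) d [-0.0005  0.0002 -0.0036] rot [1.9 7.6 0. ]
(0, -1.5, 1.4) d [-0.0009  0.0003 -0.0051] rot [ 2.7 10.5  0. ]
```

View pics/s14.png

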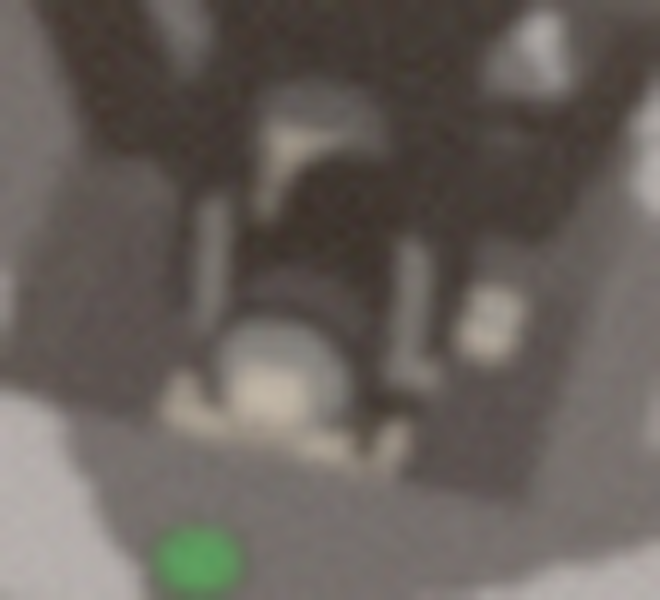

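View pics/w14.png

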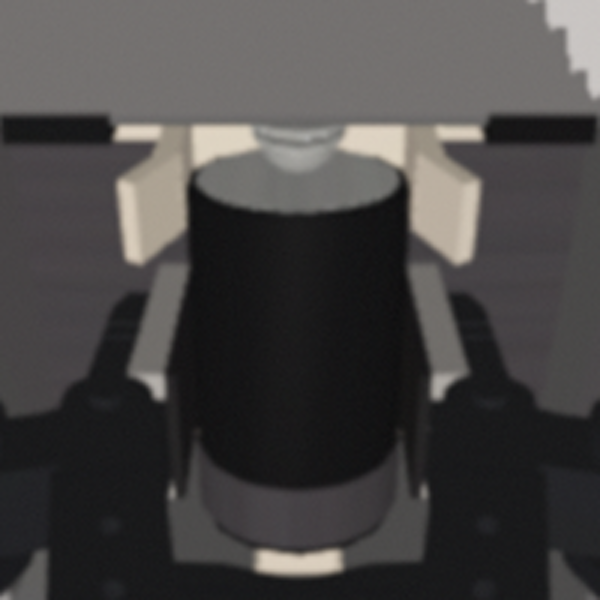

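carry_out(increments=[0,0,-0.001,0.5,2,0,1,-0.0002,0.0001,-0.002,1,4,0,1,-0.0004,0.0001,-0.0031,1.7,6.6,0,1,-0.0004,0.0001,-0.0031,1.7,6.6,0,1,-0.0004,0.0001,-0.0031,1.7,6.6,0,1])

```text
t: 14.8
eef_pos: [0.5294, 0.1909, 0.0348]
ee_rot: [[0.247, 0.017, -0.969], [0.969, -0.005, 0.247], [-0.0, -1.0, -0.018]]
contact_force: [4.1, 0.1, -0.7]
gripper_width: 0.383
```

```bash
python3 - <<'E'
from h import *
for i in range(3):
  where(); c=vision.camera("scene")
im=c["image"]; cv2.imwrite("pics/s15.png",np.clip(1.6*cv2.resize(im[160:210,315:370,::-1].astype(np.float32),None,fx=12,fy=12,interpolation=cv2.INTER_CUBIC),0,255).astype(np.uint8)[:600,:800])
P0=wpose(); c=vision.camera("wrist"); im=c["image"]; np.savez("w15.npz",im=im,p=P0[0],R=P0[1])
cv2.imwrite("pics/w15.png",cv2.resize(im[160:360,220:420,::-1],None,fx=3,fy=3,interpolation=cv2.INTER_CUBIC))
for th in(2,0): delta(th,-1.5,1.2)
E
```

```text
t 14.8 cell tilt 4.0 yaw 75.7 Fx -1.5 y -0.1 h 1.3 f xs 3.9 ys 1.1 z -0.7 tau -0.85 w 0.383
t 14.85 cell tilt 4.0 yaw 75.7 Fx -1.6 y -0.1 h 1.4 f xs 4.6 ys 0.0 z -0.1 tau -0.88 w 0.385
t 14.9 cell tilt 4.0 yaw 75.7 Fx -1.8 y -0.1 h 1.4 f xs 5.1 ys -0.7 z -0.6 tau -0.91 w 0.382
(2, -1.5, 1.2) d [-0.      0.0001 -0.0013] rot [0.5 2.  0. ]
(0, -1.5, 1.2) d [-0.0003  0.0001 -0.0023] rot [1.  3.9 0. ]
```

View pics/s15.png

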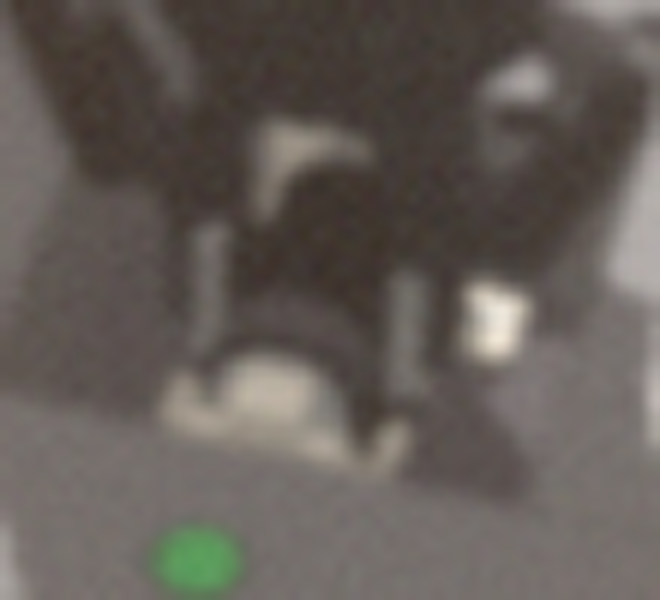

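View pics/w15.png

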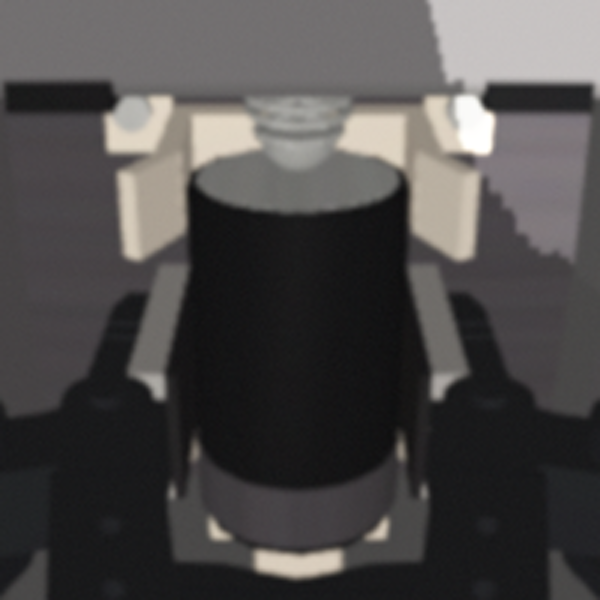

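```bash
python3 - <<'E'
from h import *
where()
for th,fx,h in((3,-.8,.8),(1,-.8,.4),(0,-.8,0),(0,-.8,-.6)): delta(th,fx,h)
E
```

```text
t 15.0 cell tilt 4.0 yaw 75.7 Fx -1.8 y -0.0 h 1.5 f xs 5.3 ys -0.4 z -1.2 tau -0.97 w 0.383
(3, -0.8, 0.8) d [ 0.0008 -0.0002 -0.0012] rot [0.3 1.  0. ]
(1, -0.8, 0.4) d [ 0.0005 -0.0001 -0.0026] rot [0.7 2.9 0. ]
(0, -0.8, 0) d [ 0.0003 -0.     -0.0035] rot [1.  3.9 0. ]
(0, -0.8, -0.6) d [ 0.0003 -0.     -0.0041] rot [1.  3.9 0. ]
```

carry_out(increments=[0.0008,-0.0002,-0.0006,0.1,0.5,0,1,0.0008,-0.0002,-0.0012,0.3,1,0,1,0.0007,-0.0001,-0.0018,0.5,2,0,1,0.0005,-0.0001,-0.0026,0.7,2.9,0,1,0.0005,-0.0001,-0.0026,0.7,2.9,0,1,0.0005,-0.0001,-0.0026,0.7,2.9,0,1])

```text
t: 15.6
eef_pos: [0.5297, 0.1909, 0.0321]
ee_rot: [[0.247, -0.034, -0.969], [0.969, 0.008, 0.247], [-0.001, -0.999, 0.035]]
contact_force: [3.1, -0.2, -1.2]
gripper_width: 0.381
```

```bash
python3 - <<'E'
from h import *
for i in range(3):
  where(); c=vision.camera("top")
P0=wpose(); c=vision.camera("wrist"); im=c["image"]; np.savez("w16.npz",im=im,p=P0[0],R=P0[1])
cv2.imwrite("pics/w16.png",cv2.resize(im[160:360,220:420,::-1],None,fx=3,fy=3,interpolation=cv2.INTER_CUBIC))
for th in(2,0): delta(th,-.8,0)
E
```

```text
t 15.6 cell tilt 1.0 yaw 75.7 Fx -0.8 y -0.0 h 0.1 f xs 3.0 ys 0.5 z -1.2 tau -0.74 w 0.381
t 15.65 cell tilt 1.0 yaw 75.7 Fx -0.9 y -0.1 h 0.2 f xs 3.6 ys 1.4 z -1.9 tau -0.75 w 0.386
t 15.7 cell tilt 1.0 yaw 75.7 Fx -0.9 y -0.1 h 0.2 f xs 2.7 ys 0.5 z -2.4 tau -0.74 w 0.385
(2, -0.8, 0) d [ 0.0003 -0.0001  0.0002] rot [-0.2 -0.9 -0. ]
(0, -0.8, 0) d [-0.      0.     -0.0008] rot [0.3 1.  0. ]
```

View pics/w16.png

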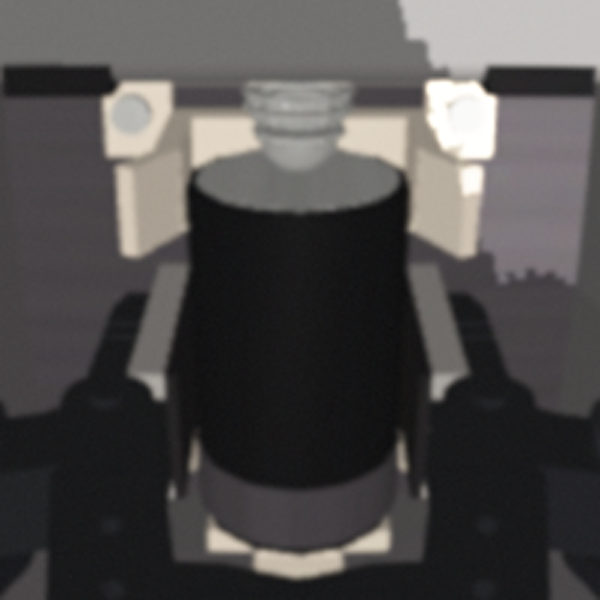

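```bash
python3 - <<'E'
from h import *
d=np.load("w16.npz"); P=(d["p"],d["R"]); c=vision.camera("wrist")
p,R=P; a=-R[:,2]; 
for ay in (10.5,12.5):
  F=p-R[:,1]*ay/1000-.0293*a; up=-R[:,1]
  print("ay",ay,"face top",wproj(c,P,F+.017*up)[1].round(1),"face bot",wproj(c,P,F-.017*up)[1].round(1),"F z",F[2].round(4))
  for z in (.036,.039,.042,.045):
    ctr=F-a*.007; ctr[2]=z
    th=np.linspace(0,2*np.pi,60); ph=np.linspace(0,np.pi,30)
    V=[wproj(c,P,ctr+.007*np.array([np.sin(q)*np.cos(t),np.sin(q)*np.sin(t),np.cos(q)])) for t in th for q in ph]
    V=np.array(V); print("dome z",z,"vmax",V[:,1].max().round(1),"u width",(V[:,0].max()-V[:,0].min()).round(1))
  for z in (.048,.050,.053,.056): 
    X=C+ys*(-.0295)+xs*(HX+10)/1000; X[2]=z; print("cheek flare end at z",z,wproj(c,P,X).round(1))
print("observed: face top",160+212/3,"bot",160+150/3,"dome vmax",160+171/3)
E
```

```text
ay 10.5 face top 234.4 face bot 207.2 F z 0.0438
dome z 0.036 vmax 214.7 u width 29.6
dome z 0.039 vmax 216.7 u width 30.2
dome z 0.042 vmax 218.8 u width 30.8
dome z 0.045 vmax 221.0 u width 31.5
cheek flare end at z 0.048 [254.6 244.4]
cheek flare end at z 0.05 [253.8 246.1]
cheek flare end at z 0.053 [252.5 248.9]
cheek flare end at z 0.056 [251.1 251.7]
ay 12.5 face top 236.5 face bot 208.5 F z 0.0458
dome z 0.036 vmax 214.8 u width 29.6
dome z 0.039 vmax 216.9 u width 30.2
dome z 0.042 vmax 219.0 u width 30.8
dome z 0.045 vmax 221.2 u width 31.5
cheek flare end at z 0.048 [254.6 244.4]
cheek flare end at z 0.05 [253.8 246.1]
cheek flare end at z 0.053 [252.5 248.9]
cheek flare end at z 0.056 [251.1 251.7]
observed: face top 230.66666666666669 bot 210.0 dome vmax 217.0
```

carry_out(increments=[0,0,-0.0005,-0.3,-1,0,1,0,0,-0.001,-0.5,-2,0,1,0,0,-0.0015,-0.5,-2,0,1,0,0,-0.0015,-0.5,-2,0,1,0,0,-0.0015,-0.5,-2,0,1])

```text
t: 16.35
eef_pos: [0.5296, 0.1909, 0.031]
ee_rot: [[0.246, 0.002, -0.969], [0.969, -0.001, 0.246], [-0.001, -1.0, -0.002]]
contact_force: [2.5, 0.0, 0.7]
gripper_width: 0.384
```

```bash
python3 - <<'E'
from h import *
print(telemetry.state()["eef_pos"][2])
for i in range(3):
  where(); c=vision.camera("top")
E
```

```text
0.031010868719792747
t 16.35 cell tilt 3.1 yaw 75.7 Fx -1.2 y -0.0 h -2.1 f xs 2.4 ys 0.6 z 0.7 tau -0.76 w 0.384
t 16.4 cell tilt 3.1 yaw 75.7 Fx -1.2 y -0.0 h -2.1 f xs 4.1 ys -0.1 z 1.4 tau -0.69 w 0.383
t 16.45 cell tilt 3.1 yaw 75.7 Fx -1.2 y -0.0 h -2.2 f xs 4.1 ys 0.6 z 1.9 tau -0.73 w 0.381
```

carry_out(increments=[0,0,-0.0006,0,0,0,1,0,0,-0.0012,0,0,0,1,0,0,-0.0012,0,0,0,1])

```text
t: 16.8
eef_pos: [0.5296, 0.1909, 0.0296]
ee_rot: [[0.247, 0.001, -0.969], [0.969, -0.001, 0.247], [-0.001, -1.0, -0.002]]
contact_force: [3.6, -1.0, -1.0]
gripper_width: 0.385
```

```bash
python3 - <<'E'
from h import *
for i in range(3):
  where(); print(telemetry.state()["eef_pos"][2]); c=vision.camera("top")
P0=wpose(); c=vision.camera("wrist"); im=c["image"]; np.savez("w17.npz",im=im,p=P0[0],R=P0[1])
cv2.imwrite("pics/w17.png",cv2.resize(im[160:360,220:420,::-1],None,fx=3,fy=3,interpolation=cv2.INTER_CUBIC))
E
```

```text
t 16.8 cell tilt 3.1 yaw 75.7 Fx -1.2 y -0.1 h -3.5 f xs 3.8 ys -0.1 z -1.0 tau -0.78 w 0.385
0.02955630457895569
t 16.85 cell tilt 3.1 yaw 75.7 Fx -1.2 y -0.1 h -3.5 f xs 5.3 ys 0.9 z -0.3 tau -0.84 w 0.384
0.029529676128127152
t 16.9 cell tilt 3.1 yaw 75.7 Fx -1.2 y -0.1 h -3.5 f xs 3.7 ys -0.0 z -0.8 tau -0.88 w 0.389
0.029573800978644614
```

View pics/w17.png

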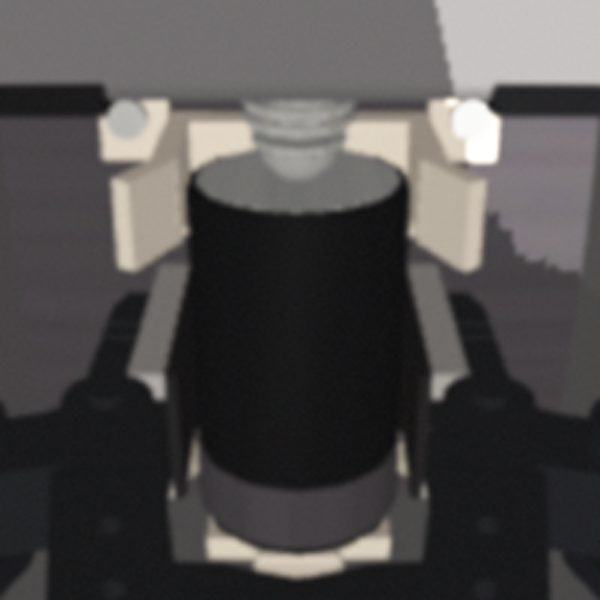

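carry_out(increments=[0,0,-0.0005,0,0,0,1,0,0,-0.001,0,0,0,1,0,0,-0.001,0,0,0,1])

```text
t: 17.3
eef_pos: [0.5295, 0.1909, 0.0285]
ee_rot: [[0.246, 0.001, -0.969], [0.969, -0.001, 0.246], [-0.001, -1.0, -0.002]]
contact_force: [3.4, -1.3, -0.0]
gripper_width: 0.383
```

```bash
python3 - <<'E'
from h import *
for i in range(3):
  where(); print(telemetry.state()["eef_pos"][2]); c=vision.camera("top")
E
```

```text
t 17.3 cell tilt 3.1 yaw 75.7 Fx -1.2 y -0.1 h -4.5 f xs 3.6 ys -0.4 z -0.0 tau -0.76 w 0.383
0.028540370190046592
t 17.35 cell tilt 3.1 yaw 75.7 Fx -1.2 y -0.1 h -4.5 f xs 4.5 ys -0.4 z -0.8 tau -0.79 w 0.384
0.02857196806892606
t 17.4 cell tilt 3.1 yaw 75.7 Fx -1.2 y -0.1 h -4.5 f xs 4.4 ys 0.0 z -1.1 tau -0.79 w 0.388
0.028564386264823986
```

Still free. Two more mm, in small steps.

carry_out(increments=[0,0,-0.0006,0,0,0,1,0,0,-0.0012,0,0,0,1,0,0,-0.0012,0,0,0,1])

```text
t: 17.75
eef_pos: [0.5298, 0.1909, 0.0276]
ee_rot: [[0.247, 0.002, -0.969], [0.969, -0.001, 0.247], [-0.001, -1.0, -0.002]]
contact_force: [3.8, -2.1, 4.2]
gripper_width: 0.387
```

```bash
python3 - <<'E'
from h import *
for i in range(3):
  where(); print(telemetry.state()["eef_pos"][2]); c=vision.camera("top")
im=c["image"]; cv2.imwrite("pics/t18.png",np.clip(1.5*cv2.resize(im[200:270,255:325,::-1].astype(np.float32),None,fx=8,fy=8,interpolation=cv2.INTER_CUBIC),0,255).astype(np.uint8))
P0=wpose(); c=vision.camera("wrist"); im=c["image"]; np.savez("w18.npz",im=im,p=P0[0],R=P0[1])
cv2.imwrite("pics/w18.png",cv2.resize(im[160:360,220:420,::-1],None,fx=3,fy=3,interpolation=cv2.INTER_CUBIC))
c=vision.camera("scene"); im=c["image"]; cv2.imwrite("pics/s18.png",np.clip(1.6*cv2.resize(im[160:210,315:370,::-1].astype(np.float32),None,fx=12,fy=12,interpolation=cv2.INTER_CUBIC),0,255).astype(np.uint8)[:600,:800])
E
```

```text
t 17.75 cell tilt 3.1 yaw 75.7 Fx -1.0 y 0.0 h -5.5 f xs 4.2 ys -1.1 z 4.2 tau -0.69 w 0.387
0.027603734446250184
t 17.8 cell tilt 3.1 yaw 75.7 Fx -1.0 y 0.0 h -5.4 f xs 5.2 ys -0.6 z 4.1 tau -0.70 w 0.383
0.02762888380537206
t 17.85 cell tilt 3.1 yaw 75.7 Fx -1.0 y 0.0 h -5.4 f xs 4.6 ys -0.8 z 4.4 tau -0.75 w 0.384
0.02762077075640344
```

View pics/w18.png

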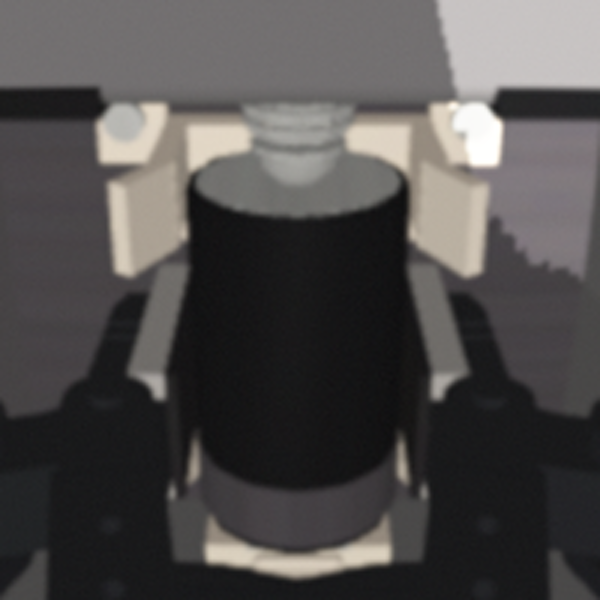

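View pics/s18.png

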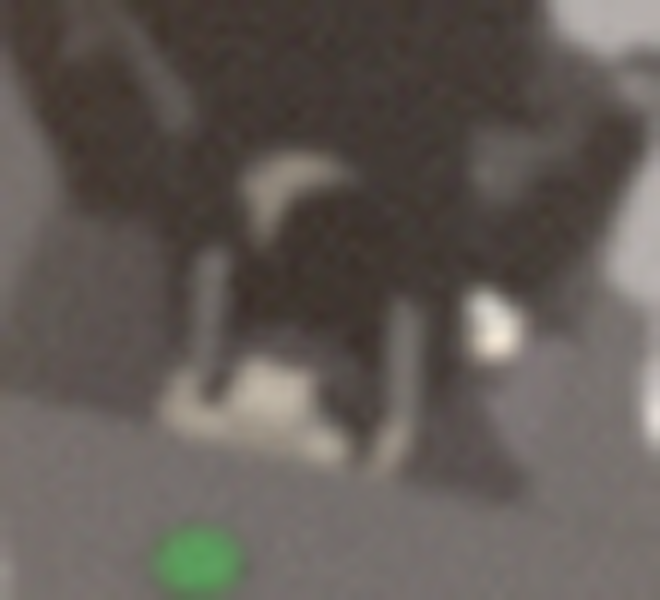

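carry_out(increments=[0.0001,0,-0.0005,0.25,1,0,1,0.0002,0,-0.001,0.5,2,0,1,0.0003,-0.0001,-0.0015,0.75,3,0,1,0.0003,-0.0001,-0.0015,0.75,3,0,1,0.0003,-0.0001,-0.0015,0.75,3,0,1])

```text
t: 18.5
eef_pos: [0.5302, 0.1911, 0.027]
ee_rot: [[0.247, -0.05, -0.968], [0.969, 0.013, 0.246], [0.0, -0.999, 0.052]]
contact_force: [-2.6, -2.3, 20.5]
gripper_width: 0.384
```

```bash
python3 - <<'E'
from h import *
for i in range(3):
  where(); print(telemetry.state()["eef_pos"][2]); c=vision.camera("top")
P0=wpose(); c=vision.camera("wrist"); im=c["image"]; np.savez("w19.npz",im=im,p=P0[0],R=P0[1])
cv2.imwrite("pics/w19.png",cv2.resize(im[160:360,220:420,::-1],None,fx=3,fy=3,interpolation=cv2.INTER_CUBIC))
E
```

```text
t 18.5 cell tilt 0.0 yaw 75.7 Fx -0.1 y 0.3 h -4.5 f xs -2.0 ys -2.9 z 20.5 tau 0.59 w 0.384
0.02702330399243085
t 18.55 cell tilt 0.0 yaw 75.7 Fx -0.1 y 0.3 h -4.5 f xs -2.0 ys -3.1 z 20.3 tau 0.50 w 0.383
0.027007195760155072
t 18.6 cell tilt 0.0 yaw 75.7 Fx -0.1 y 0.2 h -4.5 f xs -1.4 ys -2.5 z 20.4 tau 0.50 w 0.381
0.027021645120537015
```

View pics/w19.png

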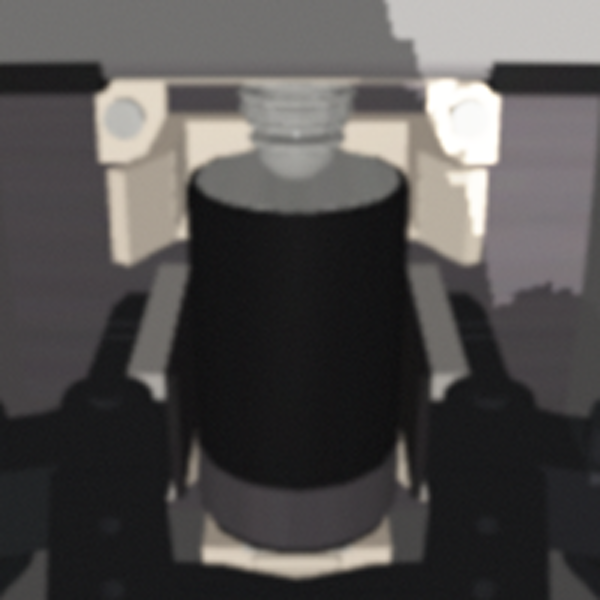

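carry_out(increments=[-0.0005,0,0.0012,0,0,0,1,-0.0005,0,0.0012,0,0,0,1])

```text
t: 18.9
eef_pos: [0.5296, 0.191, 0.0282]
ee_rot: [[0.246, -0.051, -0.968], [0.969, 0.013, 0.246], [-0.0, -0.999, 0.052]]
contact_force: [4.1, -1.5, 0.7]
gripper_width: 0.385
```

```bash
python3 - <<'E'
from h import *
for i in range(3):
  where(); print(telemetry.state()["eef_pos"][2]); c=vision.camera("scene")
im=c["image"]; cv2.imwrite("pics/s20.png",np.clip(1.6*cv2.resize(im[160:210,315:370,::-1].astype(np.float32),None,fx=12,fy=12,interpolation=cv2.INTER_CUBIC),0,255).astype(np.uint8)[:600,:800])
c=vision.camera("top");im=c["image"]; cv2.imwrite("pics/t20.png",np.clip(1.5*cv2.resize(im[200:270,255:325,::-1].astype(np.float32),None,fx=8,fy=8,interpolation=cv2.INTER_CUBIC),0,255).astype(np.uint8))
E
```

```text
t 18.9 cell tilt 0.0 yaw 75.7 Fx -0.7 y 0.1 h -3.3 f xs 4.3 ys -0.5 z 0.7 tau -0.80 w 0.385
0.028193113651193116
t 18.95 cell tilt 0.0 yaw 75.7 Fx -0.7 y 0.1 h -3.5 f xs 4.8 ys -0.7 z -1.2 tau -0.82 w 0.386
0.02805344926695566
t 19.0 cell tilt 0.0 yaw 75.7 Fx -0.7 y 0.1 h -3.5 f xs 3.7 ys 1.1 z 0.7 tau -0.78 w 0.383
0.027972816659140236
```

View pics/s20.png

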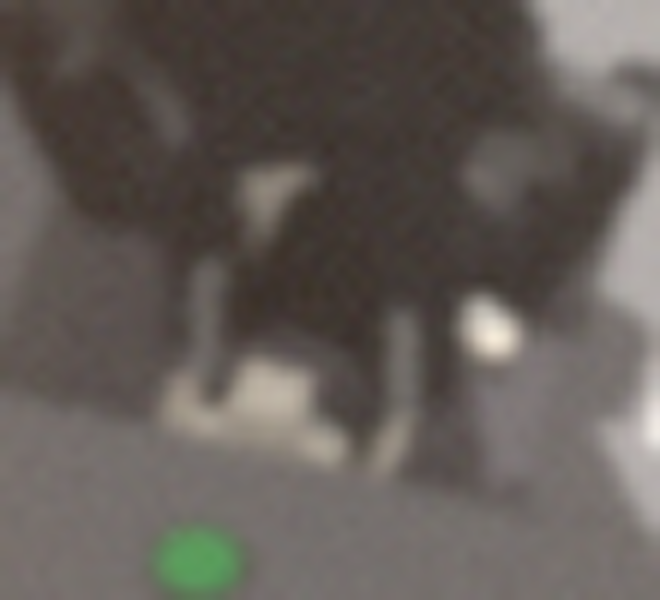

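View pics/t20.png

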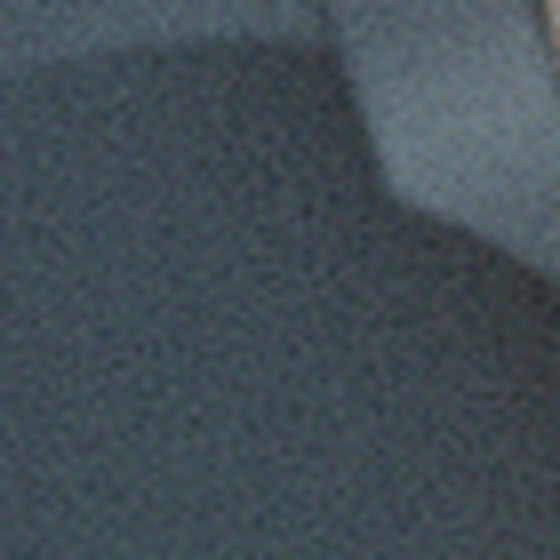

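```bash
python3 - <<'E'
from h import *
P0=wpose(); c=vision.camera("wrist"); im=c["image"]; np.savez("w20.npz",im=im,p=P0[0],R=P0[1])
r=[]
for k in ("w16","w18","w19","w20"):
    i=np.load(k+".npz")["im"][300:356,280:358,::-1]; r.append(np.clip(1.6*cv2.resize(i.astype(np.float32),None,fx=5,fy=5,interpolation=cv2.INTER_CUBIC),0,255).astype(np.uint8))
cv2.imwrite("pics/cmp.png",np.vstack([np.hstack(r[:2]),np.hstack(r[2:])]))
E
```

```text
(no output)
```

View pics/cmp.png

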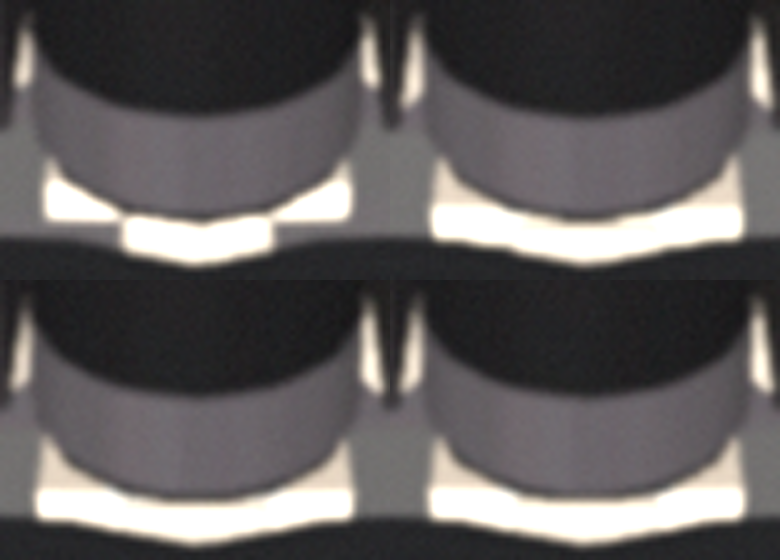

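carry_out(increments=[0,0,0,0,0,0,0.15,0,0,0,0,0,0,0,0,0,0,0,0,0,-0.15,0,0,0,0,0,0,-0.15,0,0,0,0,0,0,-0.15])

```text
t: 19.65
eef_pos: [0.5295, 0.191, 0.028]
ee_rot: [[0.246, -0.051, -0.968], [0.969, 0.013, 0.246], [-0.0, -0.999, 0.052]]
contact_force: [0.4, -0.1, 0.1]
gripper_width: 0.578
```

```bash
python3 - <<'E'
from h import *
where()
P0=wpose(); c=vision.camera("wrist"); im=c["image"]; np.savez("w21.npz",im=im,p=P0[0],R=P0[1])
cv2.imwrite("pics/w21.png",cv2.resize(im[160:360,220:420,::-1],None,fx=3,fy=3,interpolation=cv2.INTER_CUBIC))
E
```

```text
t 19.65 cell tilt -0.0 yaw 75.7 Fx -0.8 y 0.1 h -3.6 f xs 0.4 ys 0.1 z 0.1 tau -0.05 w 0.578
```

View pics/w21.png

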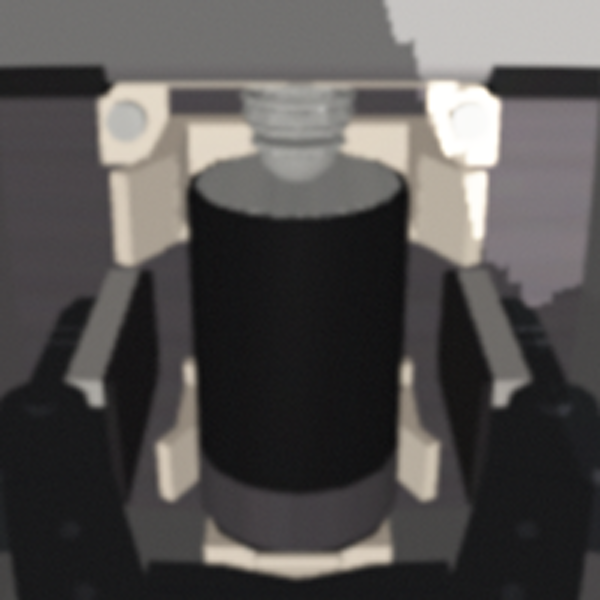

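carry_out(increments=[0,0,0.01,0,0,0,-0.15,0,0,0.025,0,0,0,-0.15,0,0,0.045,0,0,0,-0.15,0,0,0.065,0,0,0,-0.15,0.004,-0.001,0.07,-0.7,-2.9,0,0.5,0.008,-0.002,0.07,-0.7,-2.9,0,1,0.0126,-0.0032,0.07,-0.7,-2.9,0,1,0.0126,-0.0032,0.07,-0.7,-2.9,0,1,0.0126,-0.0032,0.07,-0.7,-2.9,0,1,0.0126,-0.0032,0.07,-0.7,-2.9,0,1])

```text
t: 20.7
eef_pos: [0.5419, 0.1877, 0.0975]
ee_rot: [[0.247, -0.001, -0.969], [0.969, 0.0, 0.247], [-0.0, -1.0, 0.001]]
contact_force: [-0.2, -0.1, -0.6]
gripper_width: 0.002
```

```bash
python3 - <<'E'
from h import *
where();s=telemetry.state();print(s["eef_pos"], "local",(np.array(s["eef_pos"])-C)@xs*1000-HX,(np.array(s["eef_pos"])-C)@ys*1000)
P0=wpose(); c=vision.camera("wrist"); im=c["image"]; np.savez("w22.npz",im=im,p=P0[0],R=P0[1])
cv2.imwrite("pics/w22.png",cv2.resize(im[80:330,220:420,::-1],None,fx=2.4,fy=2.4,interpolation=cv2.INTER_CUBIC))
c=vision.camera("scene"); im=c["image"]; cv2.imwrite("pics/s22.png",np.clip(1.6*cv2.resize(im[150:210,310:370,::-1].astype(np.float32),None,fx=10,fy=10,interpolation=cv2.INTER_CUBIC),0,255).astype(np.uint8))
E
```

```text
t 20.7 cell tilt 2.9 yaw 75.7 Fx 11.6 y -0.1 h 64.5 f xs -0.2 ys -0.2 z -0.6 tau 0.02 w 0.002
[0.54191786 0.18768793 0.09745532] local 40.82181983615227 -0.1196146591244659
```

View pics/w22.png

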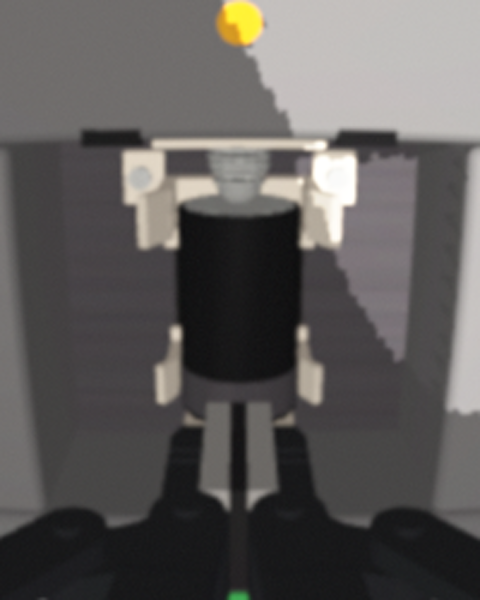

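View pics/s22.png

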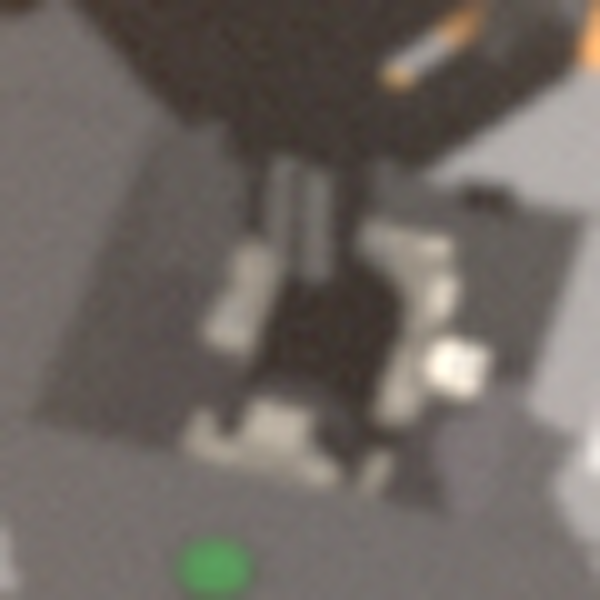

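carry_out(increments=[0,0,-0.01,0,0,0,1,0,0,-0.02,0,0,0,1,0,0,-0.028,0,0,0,1,0,0,-0.033,0,0,0,1,0,0,-0.033,0,0,0,1])

```text
t: 21.3
eef_pos: [0.5414, 0.1876, 0.0637]
ee_rot: [[0.247, -0.002, -0.969], [0.969, -0.0, 0.247], [-0.001, -1.0, 0.002]]
contact_force: [-0.3, -0.5, 0.5]
gripper_width: -0.002
```

carry_out(increments=[0,0,-0.002,0,0,0,1,0,0,-0.004,0,0,0,1,0,0,-0.004,0,0,0,1])

```text
t: 21.6
eef_pos: [0.5414, 0.1876, 0.0596]
ee_rot: [[0.246, -0.002, -0.969], [0.969, -0.0, 0.246], [-0.001, -1.0, 0.002]]
contact_force: [0.3, 0.0, 0.1]
gripper_width: -0.004
```

carry_out(increments=[0,0,-0.001,0,0,0,1,0,0,-0.002,0,0,0,1,0,0,-0.002,0,0,0,1])

```text
t: 21.9
eef_pos: [0.5415, 0.1876, 0.0577]
ee_rot: [[0.246, -0.002, -0.969], [0.969, -0.0, 0.246], [-0.001, -1.0, 0.002]]
contact_force: [0.1, 0.9, 3.2]
gripper_width: -0.001
```

carry_out(increments=[0,0,-0.0007,0,0,0,1,0,0,-0.0014,0,0,0,1,0,0,-0.0014,0,0,0,1])

```text
t: 22.2
eef_pos: [0.542, 0.1879, 0.0574]
ee_rot: [[0.246, -0.001, -0.969], [0.969, 0.001, 0.246], [0.001, -1.0, 0.001]]
contact_force: [-2.6, -0.3, 15.3]
gripper_width: -0.0
```

carry_out(increments=[0,0,0.01,0,0,0,1,0,0,0.04,0,0,0,1,0.02,-0.005,0.07,0,0,0,1,0.05,-0.012,0.08,0,0,0,1,0.08,-0.02,0.08,0,0,0,1,0.1,-0.025,0.08,0,0,0,1,0.1,-0.025,0.08,0,0,0,1,0.1,-0.025,0.08,0,0,0,1])

```text
t: 23.0
eef_pos: [0.6419, 0.1628, 0.1372]
ee_rot: [[0.247, -0.001, -0.969], [0.969, 0.001, 0.247], [0.0, -1.0, 0.001]]
contact_force: [0.0, 0.3, -0.2]
gripper_width: -0.003
```

```bash
python3 - <<'E'
from h import *
where();s=telemetry.state();print(s["eef_pos"])
P0=wpose(); c=vision.camera("wrist"); im=c["image"]; np.savez("w23.npz",im=im,p=P0[0],R=P0[1])
cv2.imwrite("pics/w23.png",im[:,:,::-1])
cv2.imwrite("pics/w23a.png",cv2.resize(im[70:190,260:380,::-1],None,fx=5,fy=5,interpolation=cv2.INTER_CUBIC))
E
```

```text
t 23.0 cell tilt 2.9 yaw 75.7 Fx 114.6 y 0.3 h 104.2 f xs -0.1 ys 0.3 z -0.2 tau -0.04 w -0.003
[0.64186869 0.16278071 0.13719531]
```

View pics/w23.png

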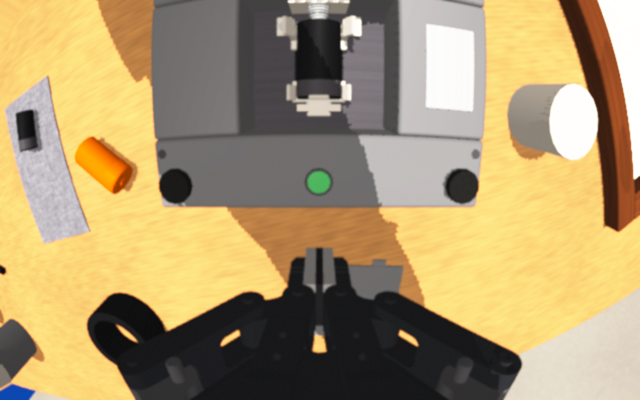

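View pics/w23a.png

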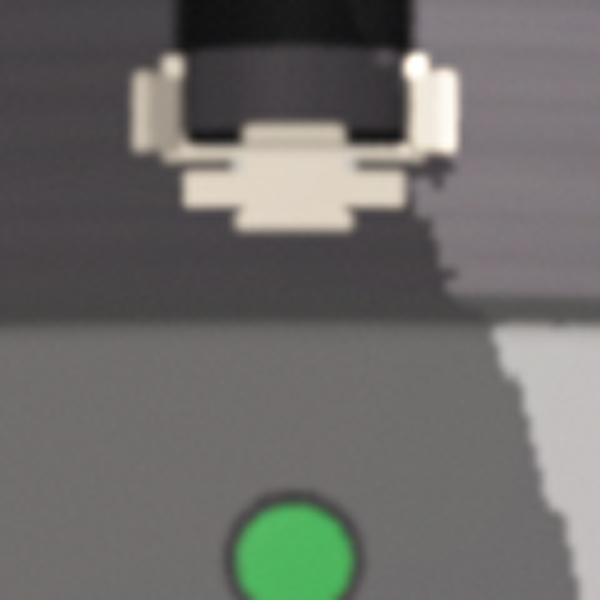

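carry_out(increments=[-0.04,0.01,0,0,0,0,1,-0.08,0.02,0,0,0,0,1,-0.11,0.028,-0.01,0,0,0,1,-0.122,0.031,-0.03,0,0,0,1,-0.122,0.031,-0.055,0,0,0,1,-0.122,0.031,-0.07,0,0,0,1,-0.122,0.031,-0.076,0,0,0,1,-0.122,0.031,-0.076,0,0,0,1])

```text
t: 23.85
eef_pos: [0.5186, 0.194, 0.0613]
ee_rot: [[0.246, -0.002, -0.969], [0.969, 0.0, 0.246], [-0.0, -1.0, 0.002]]
contact_force: [-0.1, 0.3, 0.6]
gripper_width: -0.003
```

carry_out(increments=[0,0,-0.001,0,0,0,1,0,0,-0.002,0,0,0,1,0,0,-0.003,0,0,0,1,0,0,-0.003,0,0,0,1])

```text
t: 24.25
eef_pos: [0.5188, 0.194, 0.0585]
ee_rot: [[0.246, -0.002, -0.969], [0.969, 0.001, 0.246], [0.0, -1.0, 0.002]]
contact_force: [0.2, -0.7, -0.1]
gripper_width: 0.005
```

carry_out(increments=[0,0,-0.0005,0,0,0,1,0,0,-0.001,0,0,0,1,0,0,-0.0013,0,0,0,1,0,0,-0.0013,0,0,0,1])

```text
t: 24.65
eef_pos: [0.519, 0.1942, 0.0576]
ee_rot: [[0.246, -0.001, -0.969], [0.969, 0.001, 0.246], [0.001, -1.0, 0.001]]
contact_force: [-2.7, -0.3, 7.2]
gripper_width: -0.003
```

carry_out(increments=[0,0,0.015,0,0,0,1,0,0,0.045,0,0,0,1,0.02,-0.005,0.08,0,0,0,1,0.06,-0.015,0.1,0,0,0,1,0.09,-0.022,0.1,0,0,0,1,0.1,-0.025,0.1,0,0,0,1,0.1,-0.025,0.1,0,0,0,1])

```text
t: 25.35
eef_pos: [0.62, 0.1686, 0.157]
ee_rot: [[0.247, -0.001, -0.969], [0.969, 0.001, 0.247], [0.0, -1.0, 0.001]]
contact_force: [-0.5, -0.1, -1.3]
gripper_width: -0.005
```

```bash
python3 - <<'E'
from h import *
where()
P0=wpose(); c=vision.camera("wrist"); im=c["image"]
cv2.imwrite("pics/w24.png",cv2.resize(im[40:190,245:395,::-1],None,fx=4,fy=4,interpolation=cv2.INTER_CUBIC))
c=vision.camera("scene"); cv2.imwrite("pics/s24.png",c["image"][:,:,::-1])
E
```

```text
t 25.35 cell tilt 2.9 yaw 75.7 Fx 92.0 y 0.6 h 124.0 f xs -0.5 ys -0.3 z -1.3 tau -0.02 w -0.005
```

View pics/w24.png

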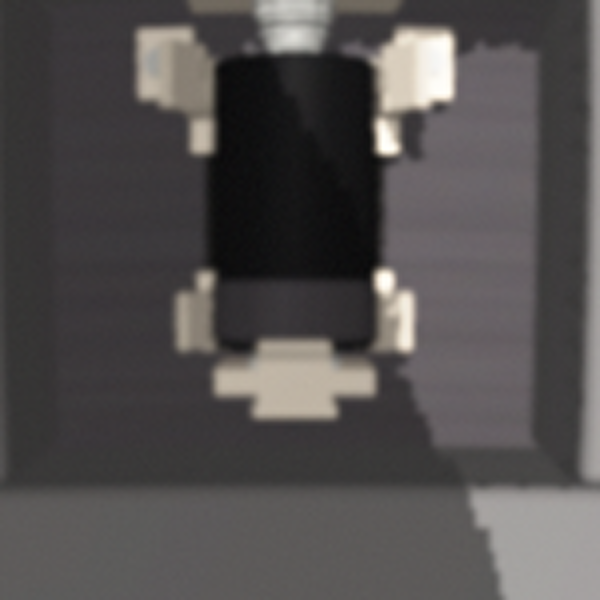

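View pics/s24.png

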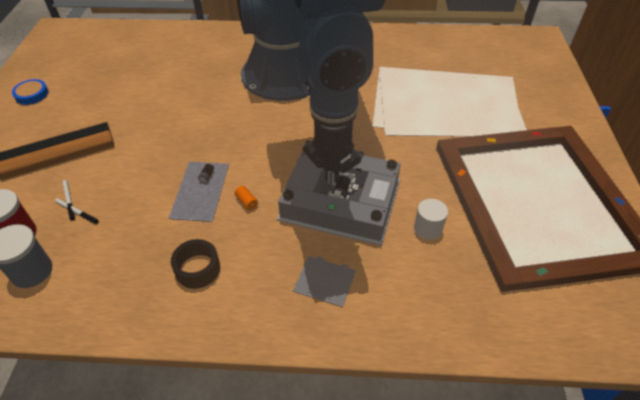

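```bash
python3 -c "
from plant import env
print(env.finish_job())"
```

```text
the job is handed in; nothing more can be done
None
```

The larger cell is in the cradle with the latch over its rim, and I handed the job in at about 25 s of the 64 s allowed.

**What I did:** I put the flat end in first with the button held up, and pushed the spring back. From the force, I estimate it went back about 5 to 7 mm at most, against the 12 mm limit. I then turned the button end down, let go, and pressed the top of the cell with shut fingers about 43 mm from the flat end.

**Last checks:**
- **Latch:** the wrist picture shows the nose overlapping the rim by about 3 mm.
- **Level:** the top of the cell measured about 57.5 mm high both at 43 mm and at about 20 mm from the flat end.
- **Seating:** the cell did not give under the final presses, so it is resting on the cradle floor.
- **Bystanders:** the small cell, cover, tape roll and ink pot look unmoved.

**What went less well:**
- **Tilt in the grip:** early light contacts of about 6 N tilted the cell roughly 3 to 4° in the fingers. My first guess at the cradle height (3 mm up) was therefore wrong, and I corrected it by feel.
- **Harder pushes:** one gripped push reached about 20 N vertically before I backed off, and the latch probably snapped then or shortly after. The first press with shut fingers reached about 15 N on a cell that was probably already home. Both are above the 3 to 6 N needed, so they were firmer than I intended.
- **Not seen directly:** I never saw the moment the latch snapped, and the button itself was hard to make out. I identified that end by the grey band and by the plain flat face at the other end.

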